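# Tuck a flashing strip under an instrument's lap and hold it down

## Robot

A 6-joint arm with a two-finger parallel gripper is mounted at the origin on the work surface. World frame = base frame: x ahead of the robot, y to its left, z up, the work surface at z = 0. Lengths are in m, angles in degrees, forces in N, time in s.
With the tool pointing down it reaches from about 0.325 to 1 m from the base axis. Payload 5.1 kg.
Tool frame: the origin (TCP) lies at the very end of the fingers, on their centre line; the grasp point (between the pads) lies bot.grip_point_offset behind it (bot.grip_point_offset is the distance from the TCP to the grasp point, in m); z points along the fingers, x is the direction in which the jaws open and shut, and the axes are right-handed (so a half turn about z gives the same grasp; the last joint's range is limited). The gripper opens to 85 mm and grips with 20 to 120 N. Pads are 22 mm wide; open, the fingers measure 114 mm over their backs; the gripper's body (76 mm by 85 mm) begins 54 mm behind the grasp point. The pads swing forward as they close: fully open they stand 13 mm farther back than shut.
Start: joints at [-74.061, 7.093, 94.555, -0, 78.352, -4.733], TCP at [0.229, -0.608, 0.21] pointing down, gripper open.
Joint ranges: [-149.61, 149.61], [-58.7, 133.49], [1.44, 155.28], [-77.14, 257.14], [18.33, 153.61], [-166.67, 166.67]. Speed limits (degrees/s): [147.25, 147.25, 180, 180, 180, 180].

## Interface

Orientations are given as [roll, pitch, yaw] about the fixed x, y, z axes, in that order (R = Rz(yaw) Ry(pitch) Rx(roll)).
In Python, from bench import bot, viewer, spotter gives the robot as it stands. The module is installed in compiled form; this text tells all that it offers.
- The arm moves only by the shell command python3 -m creep 'ROWS' [OPENING] [FORCE]. ROWS is JSON, a list of rows, each an object of numbers: "dx", "dy", "dz": the shift along the tool's x, y, z in mm; "spin": the turn about the tool's z in rad. A call has 1 to 10 rows; each row is the pose to reach, as a shift and turn from the pose commanded when the call began, along the tool's axes at that moment; what a row does not reach only later rows make up. A row lasts 1/10 s, in which the tool goes at most 50 mm and 8.59 degrees, less where a joint would pass 70% of its speed; a pose out of reach is approached as far as the arm can. A call with a gripper value outside its range is refused whole. OPENING is the opening, from 0 (shut) to 1 (fully open), set as the call begins (- or left out, the last holds). The fingers move at their own pace and stop on an object; FORCE is the grip in N (left out, the last holds). Time passes only in rows, so rows that repeat a pose let the fingers close. It gives the time, the measured TCP pose, the force and the opening at its end, in the units of the state.
- bot.get_state(): the state, without advancing time (a new reading comes with each control period).
- viewer.capture(name): name is "side" or "top" or "wrist"; returns a dict with "frame" (400x640x3 uint8, blue, green, red), "camera_matrix" (3x3 intrinsics, pixels), "position" and "rotation" of the camera in the world. Camera axes: x right, y down, z forward; pixel columns grow to the right and rows downward; lengths in m; the calibration is good to about 2 mm. A picture is of the moment at which its call begins. There is no depth.
- bot.hand_in(): hands the job in, once; it reports no verdict.
Trained networks look in a picture, given as the dict that the camera call returned (one of the last four; its "shot" number tells which), for a name from the list of things; names that differ only in an ending like _2 or _b are one class to them, and where a whole thing is asked for, a point or a joint stands for the part that bears it (a point fixed in the world has none). Each returns a list of dicts, best first, with "p" (0 to 1); they miss things now and then, are a little off and sometimes report something else, mostly with a low value. They report only what shows in the picture. A call takes as long as a camera call. They do not tell look-alikes from the thing itself.
- spotter.look_for(picture, name): "centre" ([x, y, z] in m, in world coordinates, good to about 4 mm: the middle of the surface that is visible of it).
- spotter.regions_of(picture, name): "mask" (400x640 bool, what is visible of it).
- spotter.landmark_of(picture, name): "centre" ([x, y, z] in m, in world coordinates, good to about 4 mm: a listed point, or the origin of a listed thing).
The state is a dict: "clock": time; "qpos": joint angles; "joint_velocities": joint speeds; "tau": joint torques, N m; "tcp_pos": TCP position; "orientation": TCP orientation; "contact_force": force on the tool from outside, world axes, zero at the start; "ft_torque": the same for the moment, N m; "grip_width": finger opening in m.
Only numpy, scipy, OpenCV 4.12 (cv2) and the standard library are available. Lean on these libraries where they do the work, as an engineer would, in place of code of your own. Each camera call takes 0.05 s, during which the arm holds its last target.

## Task

Swing the toggle clamp's handle over centre until the clamp rests fully open, and take the aluminium flashing strip off the bonding jig by its standing seam. On the grey instrument deck, tuck about 20 mm of the strip's front edge under the hinged lap, square to it and centred along it, without lifting the lap; then press the strip down flat on the deck against its sprung rubber seal. Finish while still holding it pressed flat (do not let go), with the clamp left open and all other things on the bench left where they are.

Things in the scene. Friction and masses are not known exactly. Their poses are not given: they have to be found in the camera images.
- jig: Fixed dark steel bonding jig, plate 160 x 190 x 20 mm (x, y, z). Origin on the table, 40 mm from the plate's middle towards its -x; own +x points roughly away from the robot, from strip to clamp. The strip lies on its top (20 mm above the table) between four steel pins, 8 mm thick and high, at x -10 and 40, y -87 and +87 mm.
- clamp (a joint): Toggle clamp on the jig, rad: 0 = clamped (arm level, rubber foot on the strip), 1.6 = fully open on its stop. Right-angled lever: arm 12 mm wide, 67 mm long from the hinge towards the jig's -x; handle upright from the hinge. Pushed to the jig's +x (about 1 N at the grip) it goes over centre at about 0.7 rad and falls open; then the handle lies level towards +x, the arm stands up.
- clamp_hinge (a point): Middle of the clamp's hinge axis (parallel to the jig's y), 44 mm above the table, 95 mm from the jig's origin along its +x. Steel cheeks 26 mm long in x stand beside it, up to 52 mm above the table.
- clamp_grip (a point): On the clamp's handle, 65 mm from the hinge, in the middle of its thickness; moves with the clamp. The handle is 90 mm long; its black grip runs from 28 to 90 mm from the hinge, 22 mm wide in y, 14 mm thick.
- strip: Loose aluminium flashing strip, 0.1 to 0.2 kg: plate 72 x 150 x 4 mm (x, y, z) with a standing seam, an upright rib 10 mm thick (x), 60 mm long (y), top 34 mm above the plate's underside. Origin on the underside below the seam's middle; the plate reaches 50 mm ahead (+x, the front edge to tuck), 22 mm behind, 75 mm to each side. Starts on the jig, axes nearly the jig's.
- strip_edge (a point): Middle of the strip's front edge, half way up its 4 mm thickness, 50 mm along the strip's +x from its origin.
- deck: Fixed grey instrument deck, 240 mm wide (y); flat top 24 mm above the table from x -100 to +80 mm of its origin, then a housing 54 mm above the table up to x 130. Origin on the table below the middle of the lap's near edge; own +x, roughly away from the robot and horizontal, is the tucking direction.
- lap (a joint): Hinge of the lap, rad: 0 = down on its stop, grows as it is lifted; 0.05 is 4 mm at its near edge. The lap is a free-hinged steel flap of 0.12 kg, 200 mm wide (y), 3 mm thick, hinged 85 mm beyond its near edge. Its underside is 10 mm above the deck's top; the first 13 mm flare upward to a mouth about 15 mm high.
- lap_edge (a point): Middle of the lap's near edge, about 16 mm above the deck's top, straight above the deck's origin.
- seal (a joint): Sinking of the sprung rubber seal, m: 0 = up, 3 mm proud of the deck's top; 0.003 = pressed level with the deck, as when the strip lies flat. The spring pushes back with 4 N at 0 and 10 N at 0.003, so that a released strip rises again.
- seal_top (a point): Highest line of the seal, in the middle of its length: a round-topped black bar along the deck's y, 146 mm long and 16 mm wide, 30 mm in front of the lap's near edge (deck x -30 mm). With 20 mm tucked the strip's seam stands right above it.
- driver: Bystander: screwdriver lying on the bench.
- wrench: Bystander: wrench lying on the bench.
- screwdish: Bystander: steel dish, 70 mm across, 22 mm high; origin at its foot.
- vialbox: Bystander: white vial box 60 x 60 x 40 mm; origin under its middle.
- amber: Bystander: amber bottle, 86 mm across, 170 mm high; origin under its middle.
- clearbottle: Bystander: clear bottle, 80 mm across, 150 mm high; origin under its middle.
- jar: Bystander: white jar, 60 mm across, 60 mm high; origin under its middle.
Things that resemble listed ones, but are neither listed nor needed, are in the scene too. What is meant by the strip is not blue or turquoise, and is the smaller of those in its own colour.

How it is judged (in metres and radians):
On the way, in this order (a step that is already met when the one before it is completed fails the run):
1. the clamp is swung over centre and rests open, the strip still on the jig (value of joint clamp above 1.35 rad and distance of strip from where it was at the start of the episode below 0.03 m), for 0.2 s.
2. the strip is lifted off the jig in the fingers (height (world z) of strip above 0.04 m and contact force between the fingers and strip above 3 N), for 0.2 s.
3. the strip's front edge is under the lap, the lap not lifted (x of strip_edge in the frame of deck between 0.012 and 0.032 m and y of strip_edge in the frame of deck between -0.018 and 0.018 m and z of strip_edge in the frame of deck between 0.02 and 0.036 m and angle between the x axis of strip and the x axis of deck, either way round below 0.09 rad and value of joint lap below 0.05 rad), for 0.2 s.
At the end, for the whole second after the job is handed in: Front edge 12-32 mm under the lap, centred to 18 mm, square to 0.09 rad; lap under 0.05 rad; strip flat on the deck (1.5 mm at seam, 2 mm at front edge, tilt < 0.04 rad), seal sunk > 2 mm by it with > 5 N, fingers bearing on it with > 3 N; clamp open > 1.3 rad (all of step 3 and z of strip in the frame of deck below 0.0255 m and z of strip_edge in the frame of deck below 0.028 m and angle between strip's own z axis and vertical below 0.04 rad and value of joint seal above 0.002 m and contact force between the fingers and strip above 3 N and contact force between strip and seal above 5 N and value of joint clamp above 1.3 rad); the arm keeps its last pose, push and grip.
It fails at once if the lap is lifted by more than 0.08 rad (7 mm at its edge) (value of joint lap above 0.08 rad).
It fails at once if a bystander is moved by more than 30 mm (distance of any of driver, wrench, screwdish, vialbox, amber, clearbottle, jar from where it was at the start of the episode above 0.03 m).
It also fails if it takes over 48 s, if anything falls off the work surface, if the arm or the gripper's body presses on something with over 40 N, if the wrist force passes 120 N, or if a joint passes its speed limit or range.

## Working session

There is one attempt and no reset: what is moved stays moved. The work goes in short steps, Python scripts to look and compute and a shell command to move; the robot and the scene stay as the last step left them, time stands still between calls to the robot, and variables do not carry over. Pictures are saved under pics/ and viewed, and the job is handed in when it is done.

```bash
mkdir -p pics; cat > h.py <<'E'
import numpy as np, cv2
from bench import bot, viewer, spotter
def proj(p,pic):
    R=np.array(pic["rotation"]);c=np.array(pic["position"]);K=np.array(pic["camera_matrix"])
    q=K@(R.T@(np.array(p)-c)); return q[:2]/q[2]
def ray(uv,pic,z):
    R=np.array(pic["rotation"]);c=np.array(pic["position"]);K=np.array(pic["camera_matrix"])
    d=R@np.linalg.inv(K)@np.array([uv[0],uv[1],1.]); return c+d*(z-c[2])/d[2]
E
python3 - <<'E'
from h import *
for n in ["top","side","wrist"]:
    p=viewer.capture(n); cv2.imwrite(f"pics/{n}0.png",p["frame"])
    print(n,np.round(p["position"],3),np.round(p["rotation"],3).tolist())
    for t in ["strip","strip_edge","jig","clamp_hinge","clamp_grip","deck","lap_edge","seal_top"]:
        print(t,[(round(float(d["p"]),2),np.round(d["centre"],3).tolist(),np.round(proj(d["centre"],p)).tolist()) for d in spotter.landmark_of(p,t)[:4]])
s=bot.get_state();print(s["clock"],s["tcp_pos"],s["orientation"],s["grip_width"],bot.grip_point_offset)
E
```

```text
top [0.264 0.021 1.42 ] [-169.772, 1.193, -91.396]Traceback (most recent call last):
  File "<stdin>", line 6, in <module>
  File "h.py", line 5, in proj
    q=K@(R.T@(np.array(p)-c)); return q[:2]/q[2]
      ~^^~~~~~~~~~~~~~~~~~~~~
ValueError: matmul: Input operand 1 does not have enough dimensions (has 0, gufunc core with signature (n?,k),(k,m?)->(n?,m?) requires 1)
```

Rotation is given as roll, pitch, yaw; convert.

```bash
cat > h.py <<'E'
import numpy as np, cv2
from scipy.spatial.transform import Rotation as Ro
from bench import bot, viewer, spotter
def cam(pic): return Ro.from_euler('xyz',pic["rotation"],degrees=True).as_matrix(),np.array(pic["position"]),np.array(pic["camera_matrix"])
def proj(p,pic):
    R,c,K=cam(pic)
    q=K@(R.T@(np.array(p)-c)); return q[:2]/q[2]
def ray(uv,pic,z):
    R,c,K=cam(pic)
    d=R@np.linalg.inv(K)@np.array([uv[0],uv[1],1.]); return c+d*(z-c[2])/d[2]
E
python3 - <<'E'
from h import *
import pickle
for n in ["top","side","wrist"]:
    p=viewer.capture(n); cv2.imwrite(f"pics/{n}0.png",p["frame"]); pickle.dump(p,open(f"{n}0.pkl","wb"))
    print(n,np.round(p["position"],3),np.round(p["rotation"],3).tolist())
    for t in ["strip","strip_edge","jig","clamp_hinge","clamp_grip","deck","lap_edge","seal_top"]:
        print(t,[(round(float(d["p"]),2),np.round(d["centre"],3).tolist(),np.round(proj(d["centre"],p)).tolist()) for d in spotter.landmark_of(p,t)[:4]])
s=bot.get_state();print(s["clock"],s["tcp_pos"],s["orientation"],s["grip_width"],bot.grip_point_offset)
E
```

```text
top [0.264 0.021 1.42 ] [-169.772, 1.193, -91.396]
strip [(0.97, [0.485, 0.199, 0.018], [278.0, 215.0]), (0.89, [0.264, 0.239, -0.001], [267.0, 283.0]), (0.79, [0.464, 0.406, 0.0], [217.0, 224.0]), (0.62, [0.719, 0.304, -0.004], [248.0, 151.0])]
strip_edge [(0.88, [0.429, 0.44, 0.002], [207.0, 235.0]), (0.78, [0.704, 0.348, 0.002], [235.0, 155.0]), (0.76, [0.534, 0.2, 0.018], [277.0, 201.0]), (0.69, [0.266, 0.311, 0.002], [245.0, 283.0])]
jig [(0.92, [0.485, 0.197, 0.0], [279.0, 216.0]), (0.59, [0.662, -0.435, 0.001], [463.0, 160.0])]
clamp_hinge [(0.57, [0.58, 0.197, 0.042], [277.0, 186.0])]
clamp_grip [(0.63, [0.581, 0.197, 0.11], [274.0, 181.0]), (0.47, [0.485, 0.195, 0.003], [279.0, 216.0]), (0.43, [0.422, 0.033, 0.001], [328.0, 234.0])]
deck [(0.6, [0.62, -0.12, -0.002], [372.0, 175.0])]
lap_edge [(0.94, [0.621, -0.12, 0.041], [373.0, 171.0])]
seal_top [(0.48, [0.594, -0.128, 0.027], [375.0, 180.0])]
side [-0.172  0.702  0.844] [-127.563, 1.242, -134.731]
strip [(0.98, [0.716, 0.305, 0.003], [208.0, 234.0]), (0.88, [0.468, 0.407, -0.002], [230.0, 306.0]), (0.86, [0.263, 0.236, 0
[... 172 characters left out ...]
 (0.85, [0.269, 0.308, 0.005], [318.0, 329.0]), (0.58, [0.535, 0.203, 0.022], [277.0, 242.0])]
jig []
clamp_hinge [(0.59, [0.58, 0.196, 0.046], [268.0, 226.0])]
clamp_grip [(0.68, [0.582, 0.199, 0.108], [264.0, 209.0])]
deck [(0.75, [0.624, -0.123, 0.001], [337.0, 182.0])]
lap_edge [(0.91, [0.622, -0.126, 0.042], [338.0, 172.0]), (0.7, [0.485, 0.196, -0.0], [292.0, 256.0])]
seal_top [(0.64, [0.588, -0.125, 0.028], [346.0, 180.0])]
wrist [ 0.309 -0.579  0.373] [161.178, 0.029, -69.337]
strip []
strip_edge []
jig []
clamp_hinge []
clamp_grip []
deck []
lap_edge []
seal_top []
1.45 [ 0.22943396 -0.60815846  0.20994601] [ 1.79999475e+02 -2.19221381e-03 -6.93260667e+01] 0.08510593265213674 0.0187
```

View pics/top0.png

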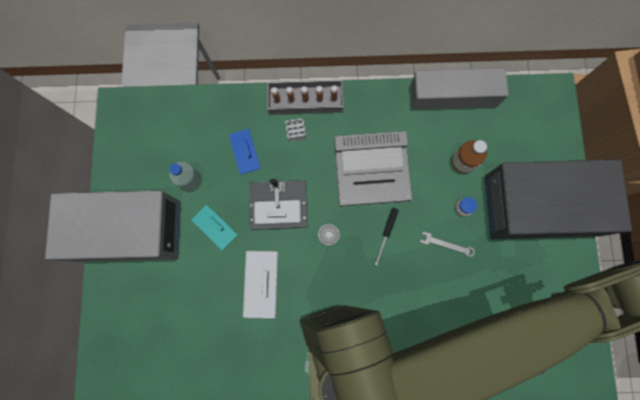

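View pics/side0.png

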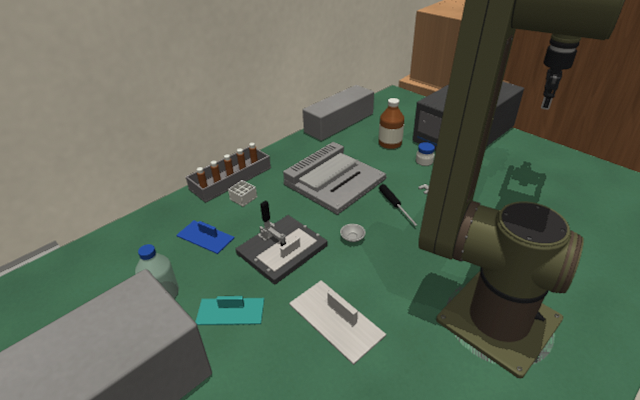

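View pics/wrist0.png

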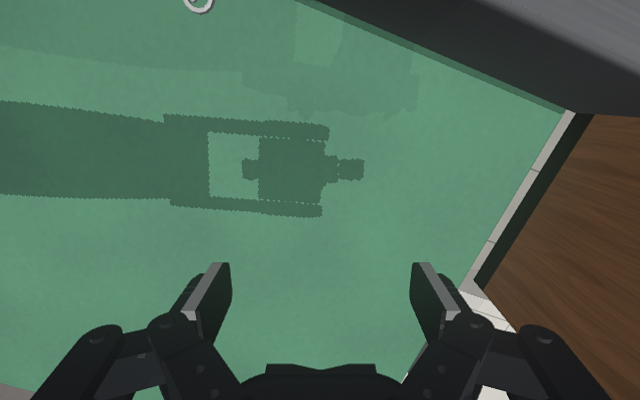

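```bash
python3 - <<'E'
from h import *
import pickle
p=viewer.capture("top"); pickle.dump(p,open("top1.pkl","wb"))
M={}
for t in ["strip","jig","deck","seal","lap"]:
    r=spotter.regions_of(p,t); M[t]=[(d["p"],d["mask"]) for d in r]
    for pp,m in M[t]:
        c=cv2.findContours(m.astype(np.uint8),cv2.RETR_EXTERNAL,cv2.CHAIN_APPROX_NONE)[0]
        c=max(c,key=cv2.contourArea); rc=cv2.minAreaRect(c)
        z={"strip":.024,"jig":.02,"deck":.024,"seal":.027,"lap":.038}[t]
        b=cv2.boxPoints(rc); w=[ray(q,p,z)[:2] for q in b]
        print(t,round(float(pp),2),m.sum(),np.round(rc[0]),np.round(rc[1]),"world edges deg,len:",[(round(float(np.degrees(np.arctan2(*(w[(i+1)%4]-w[i])[::-1]))),1),round(float(np.linalg.norm(w[(i+1)%4]-w[i])),3)) for i in range(2)],np.round(np.mean(w,0),3))
pickle.dump(M,open("M.pkl","wb"))
f=p["frame"]
a=cv2.resize(f[170:240,240:320],(640,560),interpolation=cv2.INTER_CUBIC)
b=cv2.resize(f[125:215,325:425],(640,576),interpolation=cv2.INTER_CUBIC)
cv2.imwrite("pics/cropjig.png",a);cv2.imwrite("pics/cropdeck.png",b)
q=pickle.load(open("side0.pkl","rb"))["frame"]
cv2.imwrite("pics/cropside.png",cv2.resize(q[140:290,230:400],(680,600),interpolation=cv2.INTER_CUBIC))
E
```

```text
strip 0.8 912 [243. 151.] [43. 23.] world edges deg,len: [(-75.0, 0.078), (-164.5, 0.154)] [0.711 0.315]
strip 0.78 890 [276. 212.] [21. 45.] world edges deg,len: [(-91.6, 0.15), (179.2, 0.071)] [0.497 0.202]
strip 0.66 2110 [259. 285.] [32. 68.] world edges deg,len: [(-2.0, 0.215), (-93.9, 0.106)] [0.26  0.259]
strip 0.58 935 [214. 227.] [43. 22.] world edges deg,len: [(-44.7, 0.072), (-135.4, 0.147)] [0.452 0.412]
strip 0.42 208 [446. 245.] [46.  9.] world edges deg,len: [(-22.7, 0.031), (-111.2, 0.148)] [ 0.371 -0.348]
jig 0.81 1701 [278. 204.] [57. 49.] world edges deg,len: [(0.4, 0.167), (-91.7, 0.193)] [0.526 0.2  ]
deck 0.82 5108 [373. 169.] [72. 73.] world edges deg,len: [(-87.3, 0.25), (-179.2, 0.248)] [ 0.636 -0.122]
seal 0.68 169 [373. 181.] [ 5. 41.] world edges deg,len: [(-86.2, 0.138), (-177.9, 0.016)] [ 0.589 -0.123]
lap 0.75 1374 [372. 160.] [24. 60.] world edges deg,len: [(-87.4, 0.202), (-179.2, 0.082)] [ 0.661 -0.12 ]
```

View pics/cropjig.png

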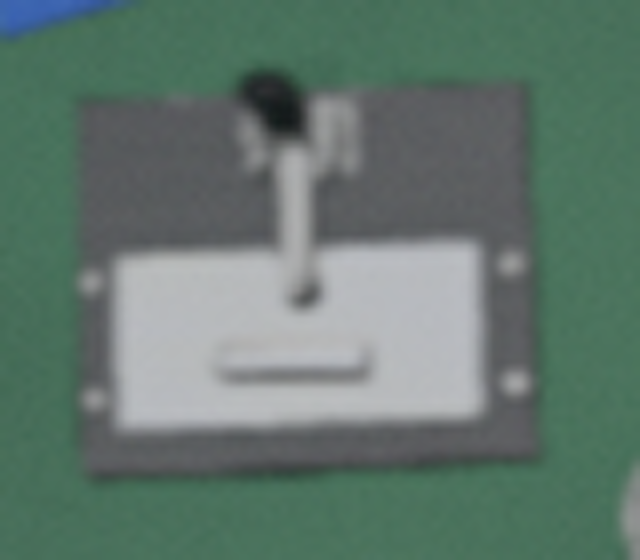

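View pics/cropdeck.png

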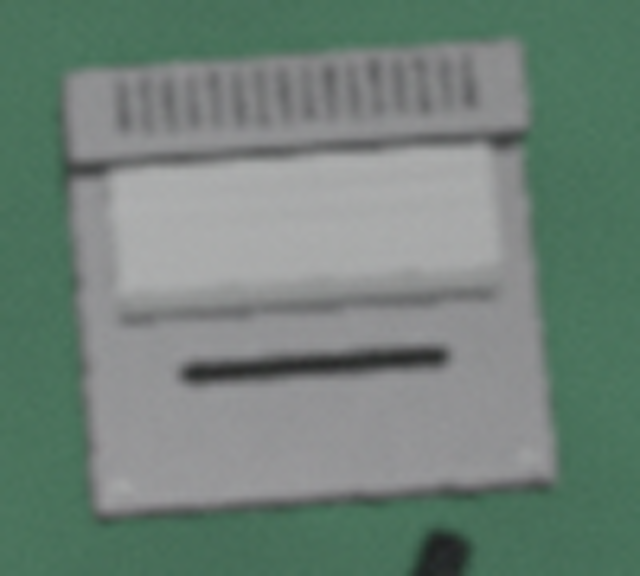

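View pics/cropside.png

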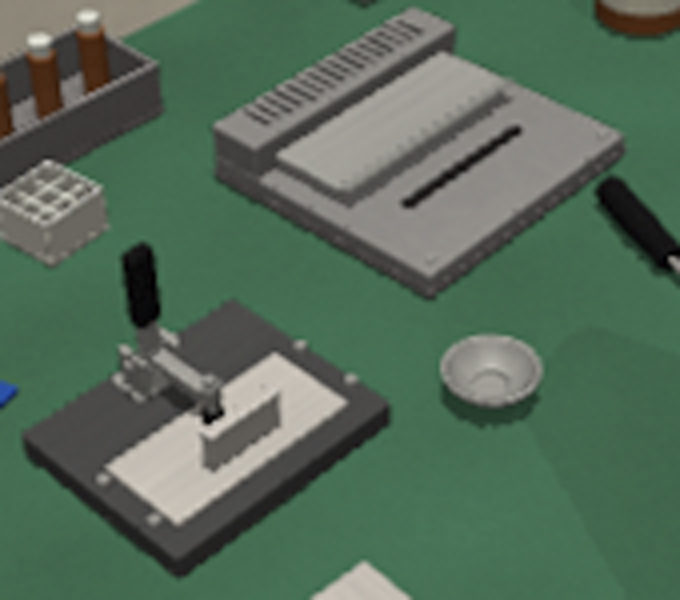

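```bash
python3 - <<'E'
from h import *
import pickle
p=pickle.load(open("top1.pkl","rb"))
J=lambda u,v:(240+u/8-.5,170+v/8-.5); D=lambda u,v:(325+u/6.4-.5,125+v/6.4-.5)
def L(n,f,a,b,z):
    A,B=ray(f(*a),p,z),ray(f(*b),p,z); d=A-B
    print(n,np.round(A,4)[:2],np.round(B,4)[:2],"len %.3f yaw %.2f mid %s"%(np.hypot(*d[:2]),np.degrees(np.arctan2(-d[0],d[1])),np.round((A+B)/2,4)[:2]))
L("jigbot",J,(90,475),(538,457),.02);L("jigtop",J,(78,102),(525,85),.02)
L("stripbot",J,(118,430),(485,412),.024);L("striptop",J,(115,255),(480,240),.024);L("seam",J,(217,358),(370,352),.054)
L("deckbot",D,(98,515),(553,485),.024);L("seal",D,(185,374),(445,355),.027);L("decktop",D,(65,72),(520,42),.054);L("lapnear",D,(120,300),(497,275),.042)
E
```

```text
jigbot [0.4421 0.2885] [0.4446 0.103 ] len 0.185 yaw 0.77 mid [0.4433 0.1957]
jigtop [0.6005 0.2945] [0.6023 0.1058] len 0.189 yaw 0.55 mid [0.6014 0.2002]
stripbot [0.46   0.2762] [0.4633 0.1243] len 0.152 yaw 1.27 mid [0.4617 0.2003]
striptop [0.5336 0.2778] [0.5356 0.1254] len 0.152 yaw 0.77 mid [0.5346 0.2016]
seam [0.4841 0.2306] [0.4849 0.1684] len 0.062 yaw 0.69 mid [0.4845 0.1995]
deckbot [ 0.5134 -0.0082] [ 0.5225 -0.2438] len 0.236 yaw 2.22 mid [ 0.518 -0.126]
seal [ 0.5862 -0.0557] [ 0.5924 -0.1914] len 0.136 yaw 2.61 mid [ 0.5893 -0.1236]
decktop [0.7435 0.0024] [ 0.7524 -0.2352] len 0.238 yaw 2.13 mid [ 0.7479 -0.1164]
lapnear [ 0.6231 -0.0227] [ 0.6306 -0.2182] len 0.196 yaw 2.20 mid [ 0.6269 -0.1204]
```

Candidates on view: strip on the jig (276,212), larger aluminium one (259,285), blue (243,151), turquoise (214,227). The one on the jig is meant: it is aluminium and the smaller (150 mm against about 210 mm), and it is confirmed in the crop. The crop shows the clamp's foot on it. The deck is at about (373,169).

```bash
cat >> h.py <<'E'
def go(x,y,z,yaw):
    s=bot.get_state(); R=Ro.from_euler('xyz',s["orientation"],degrees=True)
    d=R.inv().apply(np.array([x,y,z])-s["tcp_pos"])*1000
    print("t",round(s["clock"],2),"tcp",np.round(s["tcp_pos"],4),"rpy",np.round(s["orientation"],2),"F",np.round(s["contact_force"],1),"w",round(s["grip_width"],4))
    print("shift",np.round(d,1),"spin",round(float(-np.radians(yaw-s["orientation"][2])),3))
E
python3 -c "
from h import *
go(.515,.197,.20,1)"
```

```text
t 1.75 tcp [ 0.2294 -0.6082  0.2099] rpy [-180.      0.    -69.33] F [ 0.   0.6 -0.3] w 0.085
shift [-652.5 -551.4    9.9] spin -1.228
```

```bash
python3 -m creep '[{"dx":-32,"dy":-28,"spin":-0.12},{"dx":-64,"dy":-56,"spin":-0.24},{"dx":-98,"dy":-84,"spin":-0.36},{"dx":-130,"dy":-112,"spin":-0.48},{"dx":-164,"dy":-140,"spin":-0.6},{"dx":-197,"dy":-168,"spin":-0.72},{"dx":-230,"dy":-195,"spin":-0.84},{"dx":-262,"dy":-222,"spin":-0.98},{"dx":-295,"dy":-250,"spin":-1.1},{"dx":-328,"dy":-277,"spin":-1.228}]' 0 30; python3 -c "
from h import *
go(.515,.197,.20,1)"
```

```text
t 1.75 tcp [ 0.2294 -0.6082  0.2099] rpy [-180.      0.    -69.33] F [ 0.   0.6 -0.3] w 0.085
shift [-652.5 -551.4    9.9] spin -1.228invalid input
```

```bash
python3 -m creep '[{"dx":-32,"dy":-28,"dz":0,"spin":-0.12},{"dx":-64,"dy":-56,"dz":0,"spin":-0.24},{"dx":-98,"dy":-84,"dz":0,"spin":-0.36},{"dx":-130,"dy":-112,"dz":0,"spin":-0.48},{"dx":-164,"dy":-140,"dz":0,"spin":-0.6},{"dx":-197,"dy":-168,"dz":0,"spin":-0.72},{"dx":-230,"dy":-195,"dz":0,"spin":-0.84},{"dx":-262,"dy":-222,"dz":0,"spin":-0.98},{"dx":-295,"dy":-250,"dz":0,"spin":-1.1},{"dx":-328,"dy":-277,"dz":0,"spin":-1.228}]' 0 30; python3 -c "
from h import *
go(.515,.197,.20,1)"
```

```text
clock: 2.75
tcp_pos: [0.3731, -0.2019, 0.2102]
orientation: [180.0, -0.1, 1.3]
contact_force: [0.1, -0.5, 0.4]
grip_width: 0.0001
t 2.75 tcp [ 0.3731 -0.2019  0.2102] rpy [ 1.7997e+02 -6.0000e-02  1.3000e+00] F [ 0.1 -0.5  0.4] w 0.0001
shift [ 150.9 -395.6   10.2] spin 0.005
```

```bash
python3 -m creep '[{"dx":15,"dy":-39,"dz":0,"spin":0},{"dx":30,"dy":-79,"dz":0,"spin":0},{"dx":45,"dy":-119,"dz":0,"spin":0},{"dx":60,"dy":-158,"dz":0,"spin":0},{"dx":75,"dy":-198,"dz":5,"spin":0},{"dx":90,"dy":-238,"dz":10,"spin":0},{"dx":105,"dy":-277,"dz":15,"spin":0},{"dx":120,"dy":-317,"dz":20,"spin":0},{"dx":136,"dy":-356,"dz":40,"spin":0},{"dx":151,"dy":-396,"dz":60,"spin":0}]' && python3 - <<'E'
from h import *
go(.525,.197,.105,1)
for n in ["side","top"]:
    p=viewer.capture(n)
    cv2.imwrite(f"pics/a_{n}.png",cv2.resize(p["frame"][120:300,180:420],(800,600)))
E
```

```text
clock: 3.75
tcp_pos: [0.5177, 0.1972, 0.1503]
orientation: [-180.0, -0.1, 1.1]
contact_force: [0.6, -0.8, 1.4]
grip_width: -0.0003
t 3.75 tcp [0.5177 0.1972 0.1503] rpy [-1.7998e+02 -1.4000e-01  1.0500e+00] F [ 0.6 -0.8  1.4] w -0.0003
shift [ 7.2  0.3 45.4] spin 0.001
```

View pics/a_side.png

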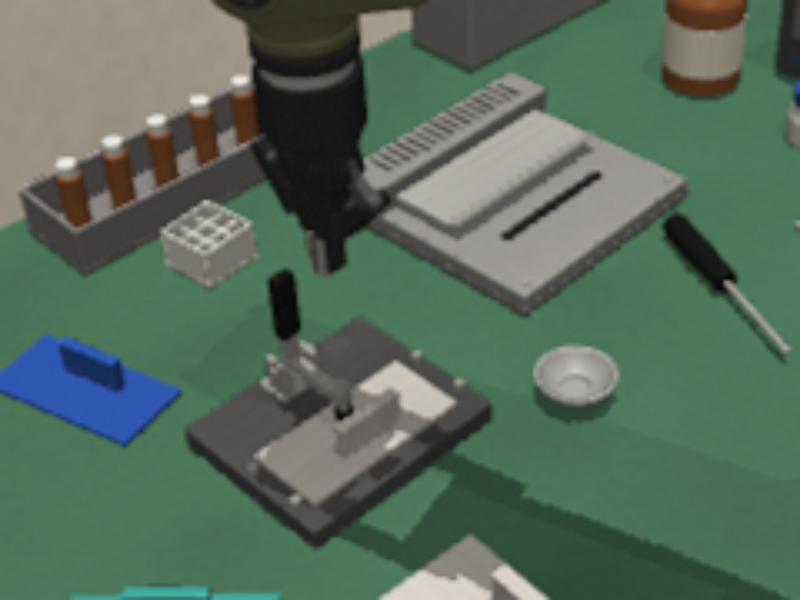

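```bash
python3 -m creep '[{"dx":0,"dy":0,"dz":20,"spin":0},{"dx":4,"dy":0,"dz":40,"spin":0},{"dx":14,"dy":0,"dz":42,"spin":0},{"dx":24,"dy":0,"dz":42,"spin":0},{"dx":34,"dy":0,"dz":42,"spin":0},{"dx":44,"dy":0,"dz":42,"spin":0},{"dx":54,"dy":0,"dz":43,"spin":0},{"dx":64,"dy":0,"dz":45,"spin":0}]' && python3 - <<'E'
from h import *
go(.625,.197,.09,1)
for n in ["side"]:
    p=viewer.capture(n)
    cv2.imwrite(f"pics/b_{n}.png",cv2.resize(p["frame"][120:300,180:420],(800,600)))
E
```

```text
clock: 4.65
tcp_pos: [0.582, 0.1963, 0.1057]
orientation: [-180.0, -0.1, 1.0]
contact_force: [-0.5, 0.2, -0.2]
grip_width: 0.0001
t 4.65 tcp [0.582  0.1963 0.1057] rpy [-1.7998e+02 -7.0000e-02  1.0200e+00] F [-0.5  0.2 -0.2] w 0.0001
shift [42.9  0.1 15.7] spin 0.0
```

View pics/b_side.png

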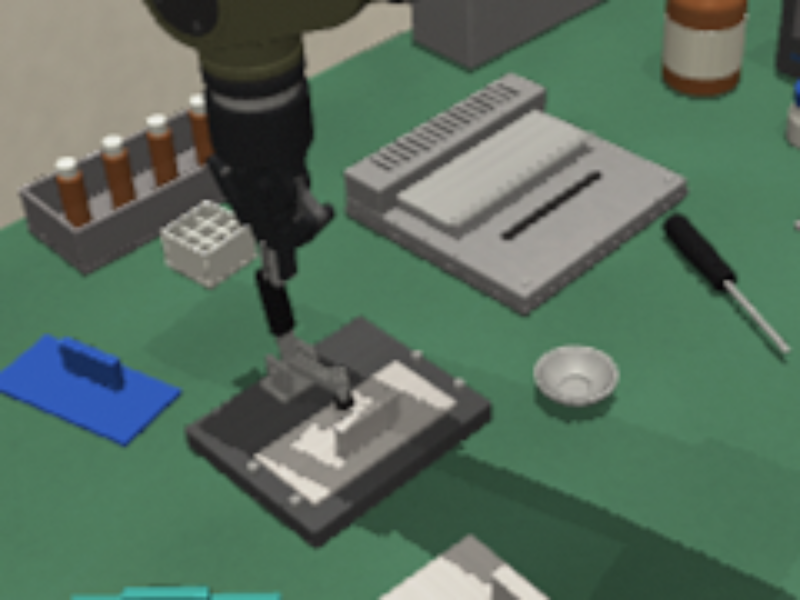

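The handle is tilting ahead of the finger, at about (275,300) in the crop. I'll keep pushing.

```bash
python3 -m creep '[{"dx":8,"dy":0,"dz":3,"spin":0},{"dx":16,"dy":0,"dz":6,"spin":0},{"dx":24,"dy":0,"dz":9,"spin":0},{"dx":32,"dy":0,"dz":12,"spin":0},{"dx":40,"dy":0,"dz":14,"spin":0},{"dx":48,"dy":0,"dz":14,"spin":0},{"dx":48,"dy":0,"dz":14,"spin":0},{"dx":48,"dy":0,"dz":14,"spin":0},{"dx":48,"dy":0,"dz":14,"spin":0}]' && python3 - <<'E'
from h import *
go(.625,.197,.16,1)
for n in ["side"]:
    p=viewer.capture(n)
    cv2.imwrite(f"pics/c_{n}.png",cv2.resize(p["frame"][120:300,180:420],(800,600)))
E
```

```text
clock: 5.6
tcp_pos: [0.6282, 0.1972, 0.0907]
orientation: [180.0, 0.0, 1.0]
contact_force: [1.3, -0.1, 0.6]
grip_width: 0.0002
t 5.6 tcp [0.6282 0.1972 0.0907] rpy [1.7999e+02 4.0000e-02 1.0400e+00] F [ 1.3 -0.1  0.6] w 0.0002
shift [ -3.3   0.1 -69.3] spin 0.001
```

View pics/c_side.png

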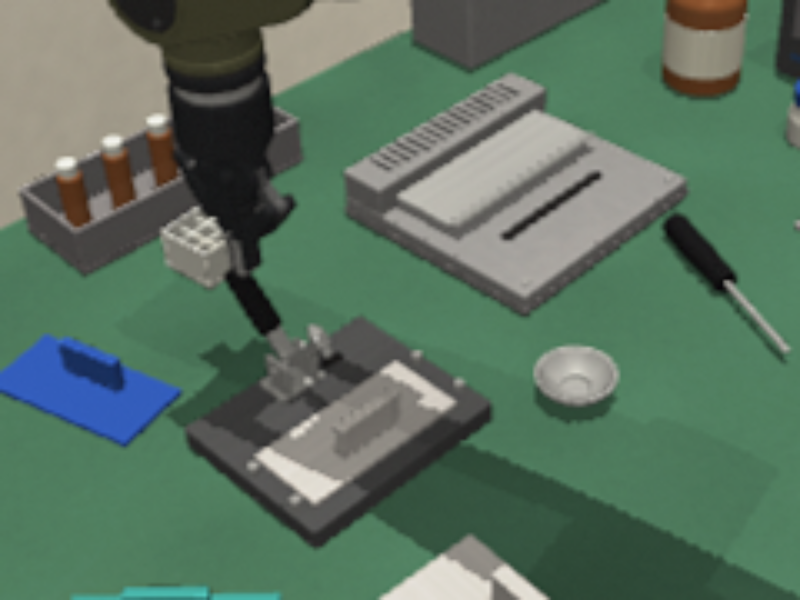

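```bash
python3 -m creep '[{"dx":6,"dy":0,"dz":3,"spin":0},{"dx":12,"dy":0,"dz":6,"spin":0},{"dx":18,"dy":0,"dz":9,"spin":0},{"dx":24,"dy":0,"dz":11,"spin":0},{"dx":24,"dy":0,"dz":11,"spin":0},{"dx":24,"dy":0,"dz":11,"spin":0},{"dx":24,"dy":0,"dz":11,"spin":0}]' && python3 - <<'E'
from h import *
go(.64,.197,.16,1)
for n in ["side"]:
    p=viewer.capture(n)
    cv2.imwrite(f"pics/d_{n}.png",cv2.resize(p["frame"][120:300,180:420],(800,600)))
E
```

```text
clock: 6.35
tcp_pos: [0.6526, 0.1976, 0.0799]
orientation: [-180.0, 0.0, 1.0]
contact_force: [0.6, 0.5, -0.8]
grip_width: 0.0001
t 6.35 tcp [0.6526 0.1976 0.0799] rpy [-1.80e+02  1.00e-02  1.03e+00] F [ 0.6  0.5 -0.8] w 0.0001
shift [-12.6   0.4 -80. ] spin 0.001
```

View pics/d_side.png

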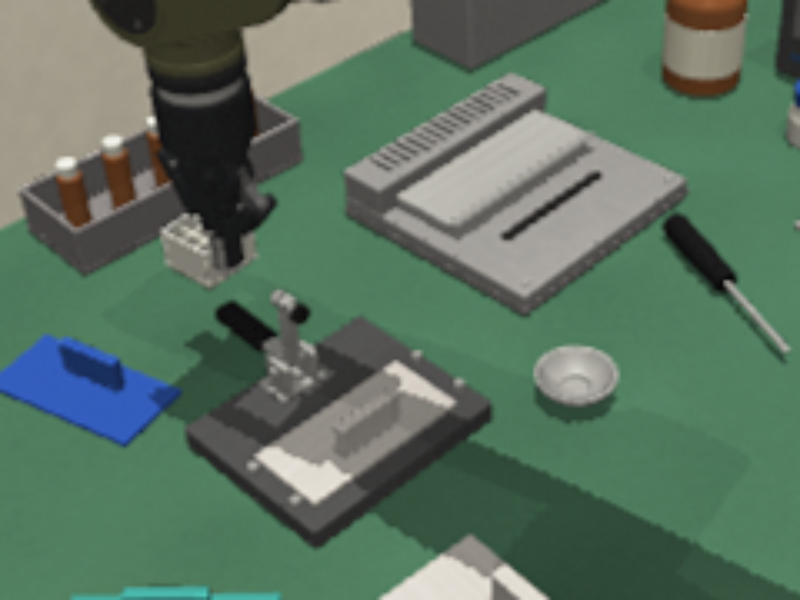

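The clamp is open: the arm stands at (290,320) and the handle lies level at (245,325). The strip has not moved. Next I go above the strip.

```bash
python3 -m creep '[{"dx":0,"dy":0,"dz":-40,"spin":0},{"dx":0,"dy":0,"dz":-80,"spin":0},{"dx":-25,"dy":0,"dz":-95,"spin":0},{"dx":-65,"dy":0,"dz":-95,"spin":0},{"dx":-105,"dy":0,"dz":-95,"spin":0},{"dx":-145,"dy":-1,"dz":-95,"spin":0},{"dx":-167,"dy":-2,"dz":-95,"spin":0},{"dx":-167,"dy":-2,"dz":-95,"spin":0}]' 0.5 && python3 - <<'E'
from h import *
go(.485,.199,.03,1)
for n in ["side","wrist"]:
    p=viewer.capture(n)
    cv2.imwrite(f"pics/e_{n}.png",cv2.resize(p["frame"][120:300,180:420],(800,600)) if n=="side" else p["frame"])
    for t in ["strip","strip_edge","jig"]:
        print(n,t,[(round(float(d["p"]),2),np.round(d["centre"],4).tolist(),np.round(proj(d["centre"],p)).tolist()) for d in spotter.landmark_of(p,t) if abs(d["centre"][0]-.5)<.08 and d["centre"][1]<.25])
E
```

```text
clock: 7.2
tcp_pos: [0.4833, 0.1968, 0.175]
orientation: [-180.0, -0.0, 1.1]
contact_force: [-0.5, 0.2, 0.1]
grip_width: 0.0428
t 7.2 tcp [0.4833 0.1968 0.175 ] rpy [-1.7999e+02 -1.0000e-02  1.1100e+00] F [-0.5  0.2  0.1] w 0.0428
shift [  1.7  -2.1 145. ] spin 0.002
side strip [(0.7, [0.4846, 0.2002, 0.0182], [290.0, 252.0])]
side strip_edge [(0.64, [0.5356, 0.2007, 0.0199], [278.0, 242.0])]
side jig [(0.66, [0.485, 0.1969, -0.0003], [292.0, 256.0])]
wrist strip [(0.96, [0.4865, 0.1958, 0.0193], [319.0, 179.0])]
wrist strip_edge [(0.79, [0.5374, 0.2004, 0.0221], [368.0, 176.0])]
wrist jig []
```

View pics/e_side.png

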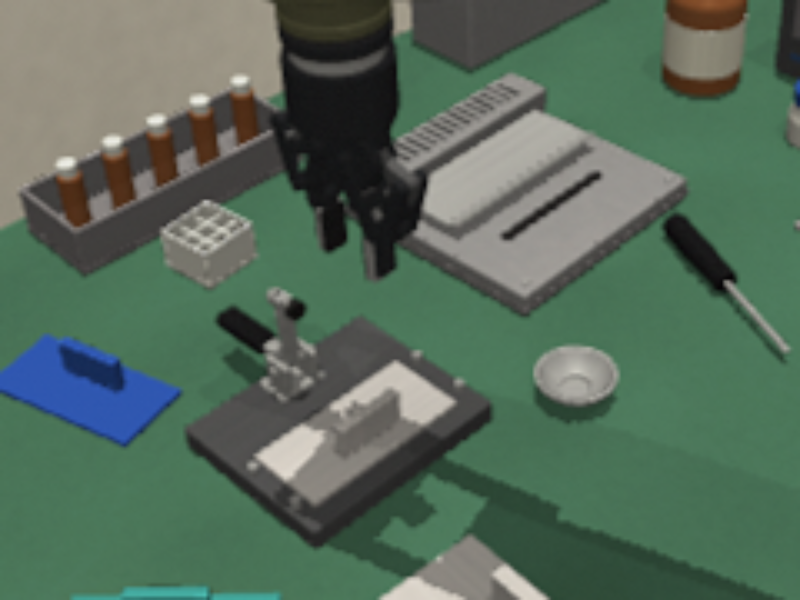

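View pics/e_wrist.png

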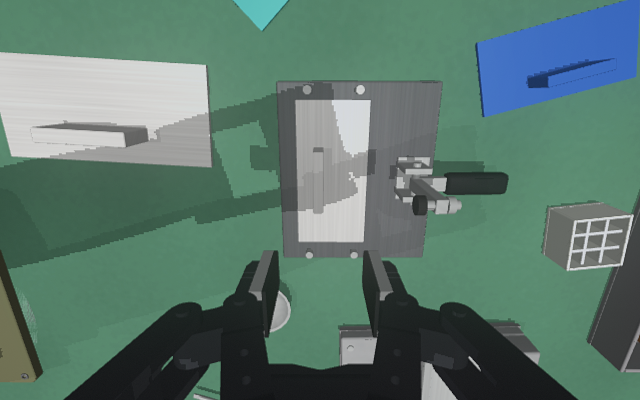

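The wrist picture shows the strip at (295..371, 99..242) and its seam at (319,180), between the open fingers.

```bash
python3 - <<'E'
from h import *
p=viewer.capture("wrist")
f=p["frame"]; cv2.imwrite("pics/e2.png",cv2.resize(f[80:260,260:420],(640,720))[:600])
c=[ray(q,p,.024)[:2] for q in [(371,100),(363,242),(299,242),(295,99)]]
print(np.round(c,4).tolist())
for a,b in [(1,0),(2,3)]:
    d=c[b]-c[a]; print(np.linalg.norm(d),np.degrees(np.arctan2(-d[0],d[1])))
for a,b in [(3,0),(2,1)]:
    d=c[b]-c[a]; print(np.linalg.norm(d),np.degrees(np.arctan2(d[1],d[0])))
m=np.mean(c,0);print(m, m-[.014,0])
for q in [(314,148),(324,148),(324,213),(314,213)]: print(np.round(ray(q,p,.054),4))
E
```

```text
[[0.5347, 0.2753], [0.5362, 0.1255], [0.4653, 0.1243], [0.4622, 0.275]]
0.1497831038548686 0.5858921625973712
0.15071947628366236 1.1889693470278382
0.07248693526758639 0.27770446653419795
0.07090153274964553 1.0207578861505142
[0.49962124 0.20001366] [0.48562124 0.20001366]
[0.4814 0.2335 0.054 ]
[0.4904 0.2337 0.054 ]
[0.4918 0.1707 0.054 ]
[0.4821 0.1705 0.054 ]
```

View pics/e2.png

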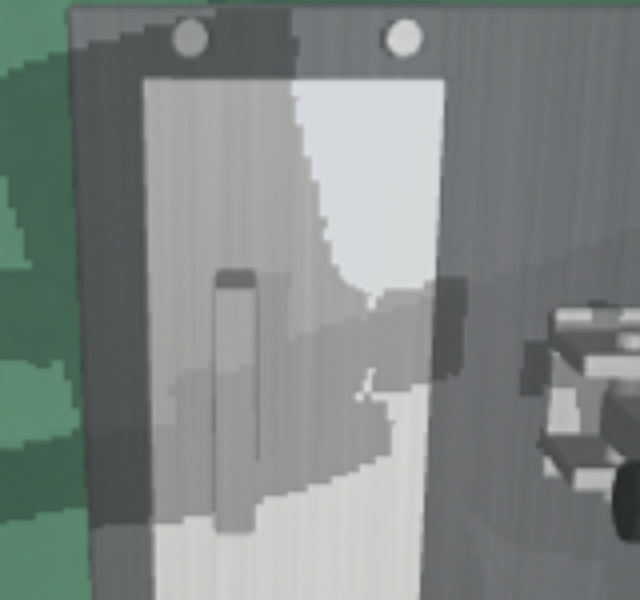

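```bash
python3 -m creep '[{"dx":2,"dy":-3,"dz":35,"spin":0},{"dx":2,"dy":-3,"dz":70,"spin":0},{"dx":2,"dy":-3,"dz":100,"spin":0},{"dx":2,"dy":-3,"dz":120,"spin":0},{"dx":2,"dy":-3,"dz":135,"spin":0},{"dx":2,"dy":-3,"dz":144,"spin":0},{"dx":2,"dy":-3,"dz":144,"spin":0}]' 0.5 && python3 - <<'E'
from h import *
go(.4855,.2,.03,1)
for n in ["side","wrist"]:
    p=viewer.capture(n)
    cv2.imwrite(f"pics/f_{n}.png",cv2.resize(p["frame"][120:300,180:420],(800,600)) if n=="side" else p["frame"])
E
```

```text
clock: 8.35
tcp_pos: [0.4871, 0.1994, 0.0299]
orientation: [180.0, 0.1, 1.0]
contact_force: [-0.4, 0.1, -0.4]
grip_width: 0.0423
t 8.35 tcp [0.4871 0.1994 0.0299] rpy [1.7997e+02 1.1000e-01 1.0200e+00] F [-0.4  0.1 -0.4] w 0.0423
shift [-1.6 -0.6 -0.1] spin 0.0
```

View pics/f_side.png

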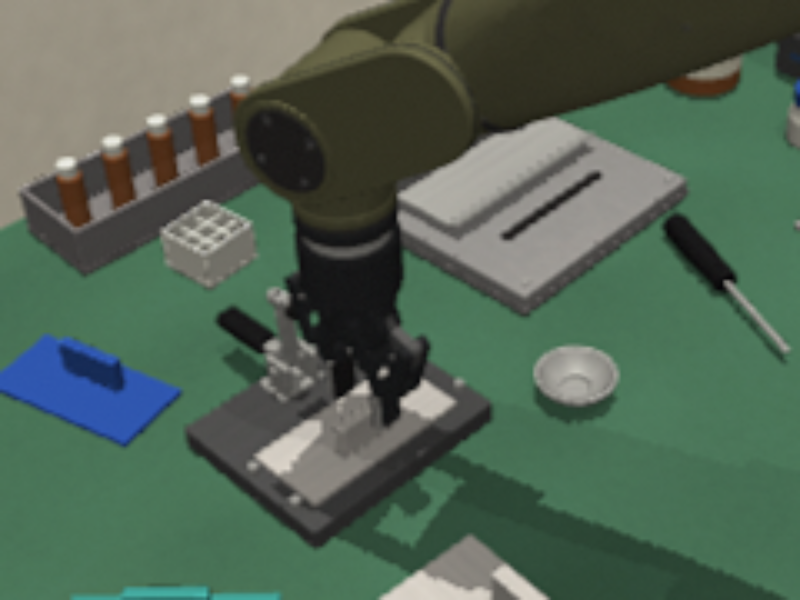

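View pics/f_wrist.png

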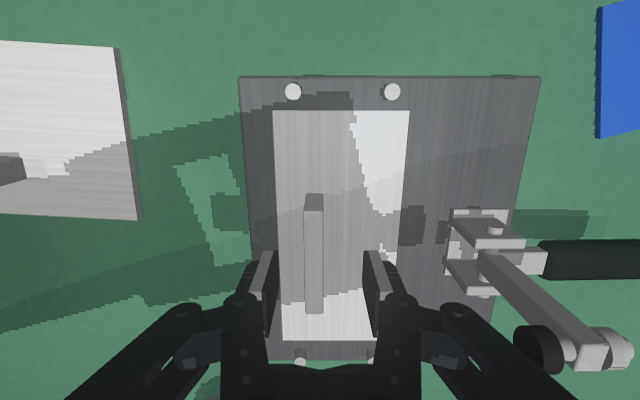

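The fingers straddle the seam (314,250): pads at 265 and 373. I'll close.

```bash
python3 -m creep '[{"dx":-1,"dy":0,"dz":0,"spin":0},{"dx":-1,"dy":0,"dz":0,"spin":0},{"dx":-1,"dy":0,"dz":0,"spin":0},{"dx":-1,"dy":0,"dz":0,"spin":0},{"dx":-1,"dy":0,"dz":0,"spin":0},{"dx":-1,"dy":0,"dz":0,"spin":0}]' 0 60 && python3 -m creep '[{"dx":0,"dy":0,"dz":-3,"spin":0},{"dx":0,"dy":0,"dz":-8,"spin":0},{"dx":0,"dy":0,"dz":-15,"spin":0},{"dx":0,"dy":0,"dz":-25,"spin":0},{"dx":0,"dy":0,"dz":-40,"spin":0},{"dx":0,"dy":0,"dz":-55,"spin":0},{"dx":0,"dy":0,"dz":-70,"spin":0},{"dx":0,"dy":0,"dz":-70,"spin":0},{"dx":0,"dy":0,"dz":-70,"spin":0}]' && python3 - <<'E'
from h import *
go(.54,-.126,.12,2.3)
for n in ["side","wrist"]:
    p=viewer.capture(n)
    cv2.imwrite(f"pics/g_{n}.png",cv2.resize(p["frame"][120:300,180:420],(800,600)) if n=="side" else p["frame"])
    for t in ["strip","strip_edge"]:
        print(n,t,[(round(float(d["p"]),2),np.round(d["centre"],4).tolist(),np.round(proj(d["centre"],p)).tolist()) for d in spotter.landmark_of(p,t)])
E
```

```text
clock: 9.05
tcp_pos: [0.4871, 0.1999, 0.032]
orientation: [-180.0, -0.1, 1.0]
contact_force: [-1.9, 0.0, 6.0]
grip_width: 0.0043
clock: 9.95
tcp_pos: [0.4869, 0.1997, 0.1017]
orientation: [-180.0, -0.1, 1.0]
contact_force: [0.2, 0.3, -0.6]
grip_width: 0.0001
t 9.95 tcp [0.4869 0.1997 0.1017] rpy [-1.7998e+02 -8.0000e-02  1.0300e+00] F [ 0.2  0.3 -0.6] w 0.0001
shift [ 47.2 326.6 -18.3] spin -0.022
side strip [(0.79, [0.4668, 0.4058, 0.0004], [230.0, 305.0]), (0.76, [0.7164, 0.3071, 0.0015], [208.0, 234.0]), (0.59, [0.2636, 0.2352, 0.0013], [342.0, 312.0]), (0.57, [0.4879, 0.2029, 0.02], [289.0, 251.0])]
side strip_edge [(0.9, [0.7112, 0.3498, -0.0042], [196.0, 244.0]), (0.8, [0.539, 0.2012, 0.0208], [277.0, 241.0]), (0.58, [0.4336, 0.4414, -0.0018], [226.0, 323.0])]
wrist strip [(0.93, [0.7195, 0.303, -0.0026], [619.0, 72.0]), (0.8, [0.2607, 0.2368, -0.0012], [53.0, 147.0]), (0.78, [0.4893, 0.1969, 0.0209], [323.0, 205.0])]
wrist strip_edge [(0.94, [0.2664, 0.3135, 0.0072], [24.0, 44.0]), (0.68, [0.5382, 0.2013, 0.0229], [383.0, 201.0]), (0.68, [0.711, 0.3498, -0.0002], [631.0, 3.0])]
```

View pics/g_side.png

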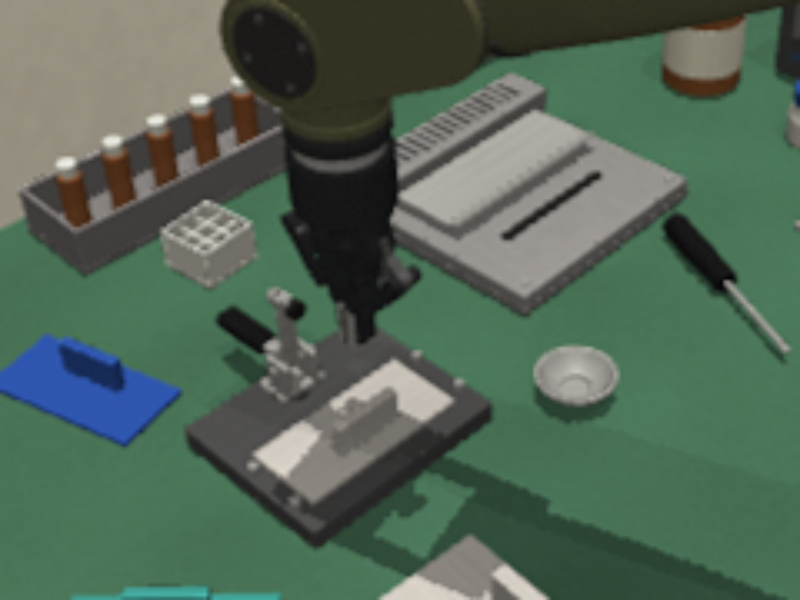

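View pics/g_wrist.png

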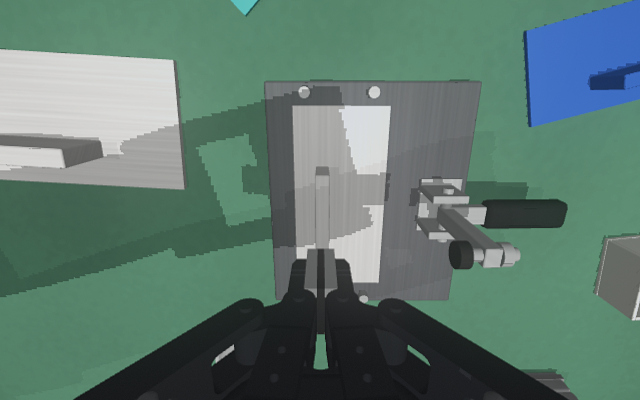

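Missed: the fingers shut to 0 and the seam is still on the jig. I'll find out where the fingertips really are relative to the TCP.

```bash
python3 - <<'E'
from h import *
s=bot.get_state(); t=np.array(s["tcp_pos"])
for n in ["side","wrist"]:
    p=viewer.capture(n); f=p["frame"].copy()
    k=4 if n=="side" else 3
    f=cv2.resize(f,None,fx=k,fy=k,interpolation=cv2.INTER_CUBIC)
    for dz,col in [(0,(0,0,255)),(.0187,(0,255,0)),(.0377,(255,0,0))]:
        u=proj(t+[0,0,dz],p); print(n,dz,u); cv2.circle(f,tuple(int(v*k) for v in u),3,col,-1)
    for y,x,z,c in [(.17,.4855,.054,(0,255,255)),(.23,.4855,.054,(0,255,255)),(.17,.4855,.024,(255,0,255)),(.23,.4855,.024,(255,0,255))]:
        u=proj([x,y,z],p); cv2.circle(f,tuple(int(v*k) for v in u),3,c,-1)
    u=proj(t,p)*k; x0=int(max(0,u[0]-350)); y0=int(max(0,min(u[1]-250,400*k-580)))
    cv2.imwrite(f"pics/h_{n}.png",f[y0:y0+580,x0:x0+700])
E
```

```text
side 0 [287.8805356  227.97836358]
side 0.0187 [287.34201816 222.38802859]
side 0.0377 [286.7832467  216.58743726]
wrist 0 [317.51101586 245.97184227]
wrist 0.0187 [317.1388858  262.38159255]
wrist 0.0377 [316.66829415 283.13318518]
```

View pics/h_side.png

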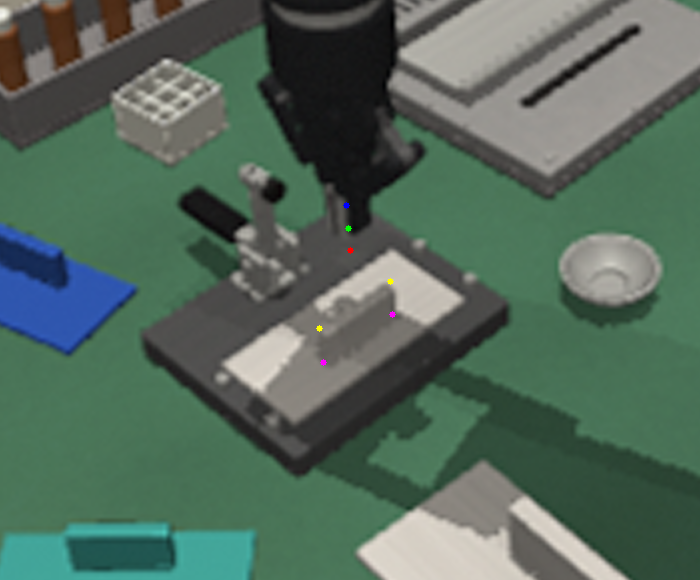

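View pics/h_wrist.png

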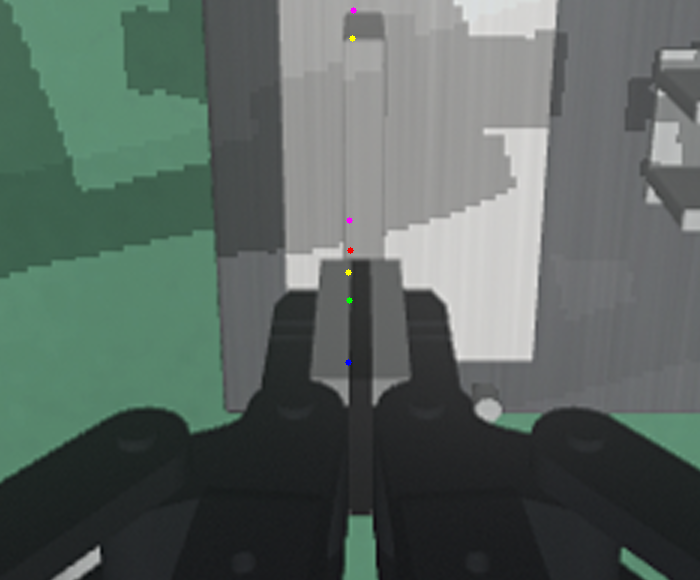

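```bash
python3 -m creep '[{"dx":0,"dy":0,"dz":0,"spin":0},{"dx":0,"dy":0,"dz":0,"spin":0},{"dx":0,"dy":0,"dz":0,"spin":0},{"dx":0,"dy":0,"dz":25,"spin":0},{"dx":0,"dy":0,"dz":48,"spin":0},{"dx":0,"dy":0,"dz":62,"spin":0},{"dx":0,"dy":0,"dz":68,"spin":0},{"dx":0,"dy":0,"dz":71,"spin":0},{"dx":0,"dy":0,"dz":71,"spin":0}]' 0.35 30 && python3 - <<'E'
from h import *
go(.487,.2,.025,1)
p=viewer.capture("side"); f=p["frame"]; s=bot.get_state()
k=8; u=proj(s["tcp_pos"],p); x0,y0=int(u[0])-40,int(u[1])-40
g=cv2.resize(f[y0:y0+70,x0:x0+80],None,fx=k,fy=k,interpolation=cv2.INTER_CUBIC)
for dz in (0,.0187):
    w=proj(np.array(s["tcp_pos"])+[0,0,dz],p); cv2.circle(g,(int((w[0]-x0)*k),int((w[1]-y0)*k)),4,(0,0,255),-1)
cv2.imwrite("pics/i.png",g)
E
```

```text
clock: 11.25
tcp_pos: [0.4869, 0.1997, 0.0303]
orientation: [-180.0, -0.0, 1.0]
contact_force: [0.4, -0.3, -0.0]
grip_width: 0.0299
t 11.25 tcp [0.4869 0.1997 0.0303] rpy [-1.7999e+02 -3.0000e-02  1.0300e+00] F [ 0.4 -0.3 -0. ] w 0.0299
shift [ 0.1 -0.3  5.3] spin 0.001
```

View pics/i.png

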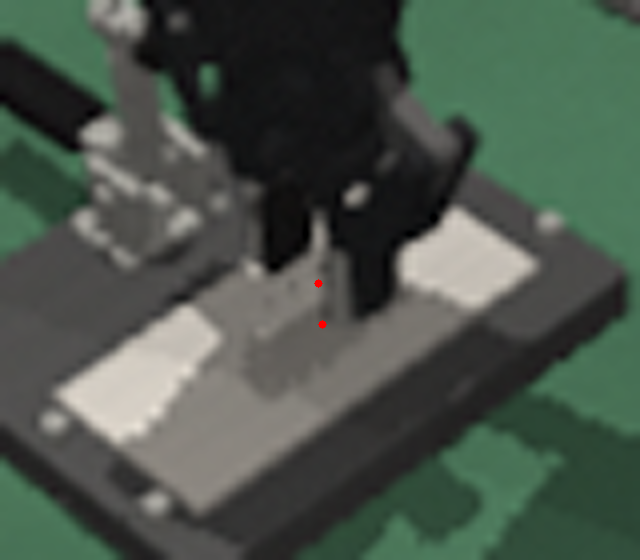

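Pads engage only the top of the seam; there's room below. I'll creep down with the force watched.

```bash
python3 -m creep '[{"dx":0,"dy":0,"dz":2,"spin":0},{"dx":0,"dy":0,"dz":4,"spin":0},{"dx":0,"dy":0,"dz":4,"spin":0}]'; python3 -m creep '[{"dx":0,"dy":0,"dz":2,"spin":0},{"dx":0,"dy":0,"dz":3,"spin":0},{"dx":0,"dy":0,"dz":3,"spin":0}]'
```

```text
clock: 11.6
tcp_pos: [0.4866, 0.1996, 0.026]
orientation: [-180.0, -0.0, 1.0]
contact_force: [-0.3, 0.2, 0.5]
grip_width: 0.0298
clock: 11.9
tcp_pos: [0.4864, 0.1996, 0.0227]
orientation: [180.0, 0.0, 1.0]
contact_force: [0.4, -0.5, -0.3]
grip_width: 0.0299
```

```bash
python3 -m creep '[{"dx":0,"dy":0,"dz":-2,"spin":0},{"dx":0,"dy":0,"dz":-2,"spin":0},{"dx":0,"dy":0,"dz":-2,"spin":0}]' 0 30; python3 -m creep '[{"dx":0,"dy":0,"dz":0,"spin":0},{"dx":0,"dy":0,"dz":0,"spin":0}]' ; python3 - <<'E'
from h import *
p=viewer.capture("side"); f=p["frame"]; s=bot.get_state()
k=8; u=proj(s["tcp_pos"],p); x0,y0=int(u[0])-40,int(u[1])-40
cv2.imwrite("pics/j.png",cv2.resize(f[y0:y0+70,x0:x0+80],None,fx=k,fy=k,interpolation=cv2.INTER_CUBIC))
cv2.imwrite("pics/jw.png",viewer.capture("wrist")["frame"])
E
```

```text
clock: 12.2
tcp_pos: [0.4869, 0.1997, 0.0253]
orientation: [-180.0, -0.0, 1.0]
contact_force: [0.6, 0.1, 1.8]
grip_width: 0.0088
clock: 12.4
tcp_pos: [0.4869, 0.1997, 0.0253]
orientation: [-180.0, -0.0, 1.0]
contact_force: [-0.7, -0.2, 2.4]
grip_width: 0.0084
```

View pics/j.png

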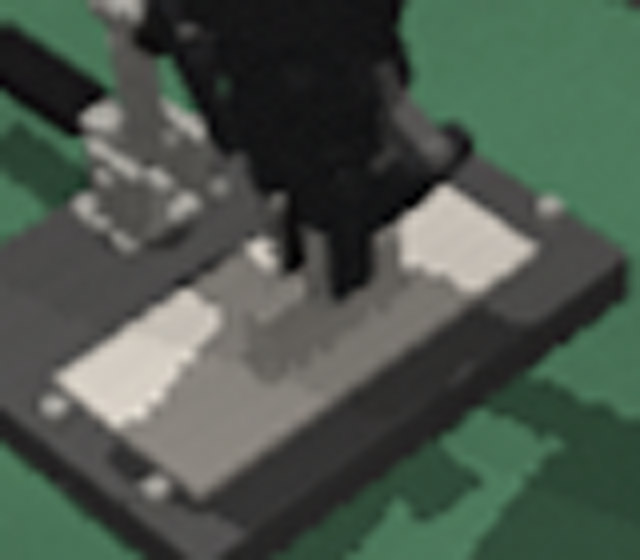

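View pics/jw.png

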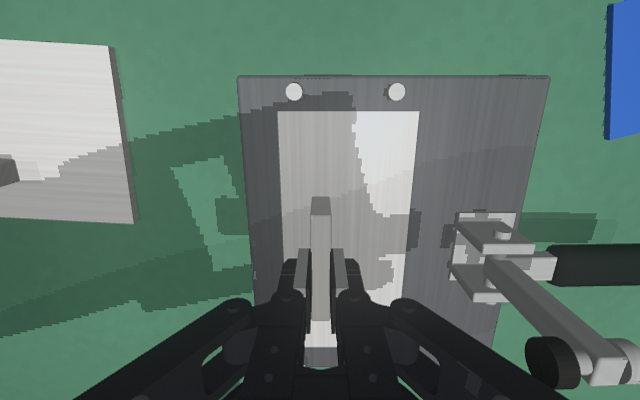

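The tips still end well above the plate, so the pads hold only the seam's upper part. I'll open and go deeper until there is contact.

```bash
python3 -m creep '[{"dx":0,"dy":0,"dz":0,"spin":0},{"dx":0,"dy":0,"dz":0,"spin":0},{"dx":0,"dy":0,"dz":2,"spin":0},{"dx":0,"dy":0,"dz":4,"spin":0},{"dx":0,"dy":0,"dz":6,"spin":0},{"dx":0,"dy":0,"dz":6,"spin":0}]' 0.25 30;  python3 -m creep '[{"dx":0,"dy":0,"dz":1,"spin":0},{"dx":0,"dy":0,"dz":2,"spin":0},{"dx":0,"dy":0,"dz":3,"spin":0},{"dx":0,"dy":0,"dz":3,"spin":0}]'
```

```text
clock: 13.1
tcp_pos: [0.4861, 0.1995, 0.0183]
orientation: [180.0, 0.1, 1.0]
contact_force: [-0.3, 0.0, 0.4]
grip_width: 0.0211
clock: 13.5
tcp_pos: [0.4865, 0.1996, 0.0158]
orientation: [180.0, 0.0, 1.0]
contact_force: [0.1, 0.5, 0.2]
grip_width: 0.0214
```

```bash
python3 -m creep '[{"dx":0,"dy":0,"dz":1,"spin":0},{"dx":0,"dy":0,"dz":2,"spin":0},{"dx":0,"dy":0,"dz":2,"spin":0}]'; python3 - <<'E'
from h import *
p=viewer.capture("side"); f=p["frame"]; s=bot.get_state()
k=8; u=proj(s["tcp_pos"],p); x0,y0=int(u[0])-40,int(u[1])-40
cv2.imwrite("pics/k.png",cv2.resize(f[y0:y0+70,x0:x0+80],None,fx=k,fy=k,interpolation=cv2.INTER_CUBIC))
E
```

```text
clock: 13.8
tcp_pos: [0.4864, 0.1996, 0.0138]
orientation: [180.0, 0.0, 1.0]
contact_force: [-0.2, 0.4, 0.6]
grip_width: 0.0217
```

View pics/k.png

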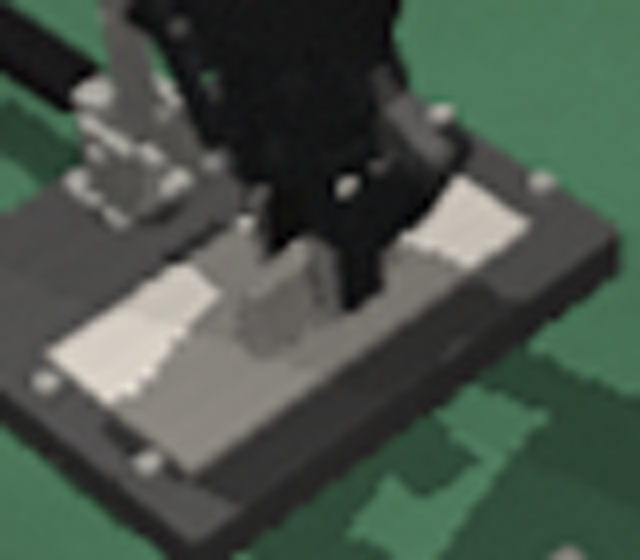

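```bash
python3 -m creep '[{"dx":0,"dy":0,"dz":-2,"spin":0},{"dx":0,"dy":0,"dz":-2,"spin":0},{"dx":0,"dy":0,"dz":-2,"spin":0},{"dx":0,"dy":0,"dz":-2,"spin":0}]' 0 40; python3 -m creep '[{"dx":0,"dy":0,"dz":0,"spin":0},{"dx":0,"dy":0,"dz":0,"spin":0}]' - 60; python3 - <<'E'
from h import *
p=viewer.capture("side"); f=p["frame"]; s=bot.get_state()
k=8; u=proj(s["tcp_pos"],p); x0,y0=int(u[0])-40,int(u[1])-40
cv2.imwrite("pics/l.png",cv2.resize(f[y0:y0+70,x0:x0+80],None,fx=k,fy=k,interpolation=cv2.INTER_CUBIC))
cv2.imwrite("pics/lw.png",viewer.capture("wrist")["frame"])
E
```

```text
clock: 14.25
tcp_pos: [0.4863, 0.1996, 0.0157]
orientation: [180.0, 0.0, 1.0]
contact_force: [0.0, -0.7, -0.3]
grip_width: 0.0093
clock: 14.45
tcp_pos: [0.4865, 0.1996, 0.0158]
orientation: [180.0, 0.0, 1.0]
contact_force: [-1.4, 0.7, -1.9]
grip_width: 0.0084
```

View pics/l.png

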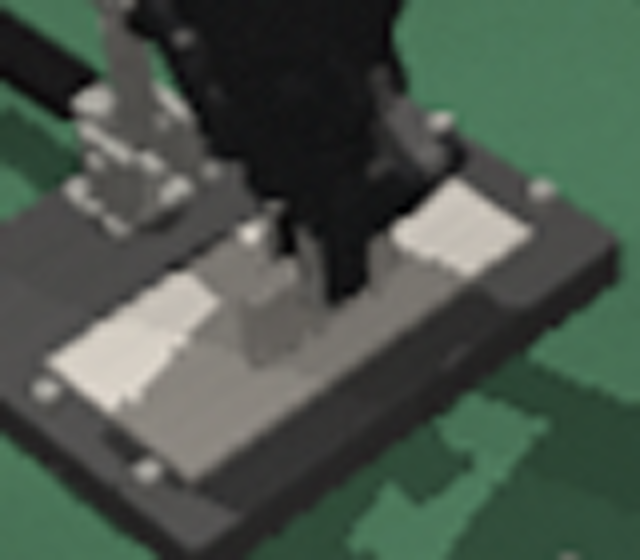

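View pics/lw.png

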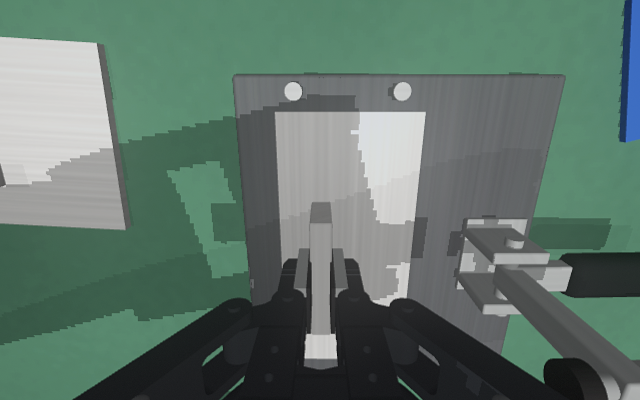

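```bash
python3 -m creep '[{"dx":0,"dy":0,"dz":-2,"spin":0},{"dx":0,"dy":0,"dz":-5,"spin":0},{"dx":0,"dy":0,"dz":-10,"spin":0},{"dx":0,"dy":0,"dz":-18,"spin":0},{"dx":0,"dy":0,"dz":-30,"spin":0},{"dx":0,"dy":0,"dz":-42,"spin":0},{"dx":0,"dy":0,"dz":-55,"spin":0},{"dx":0,"dy":0,"dz":-65,"spin":0},{"dx":0,"dy":0,"dz":-65,"spin":0},{"dx":0,"dy":0,"dz":-65,"spin":0}]' ; python3 - <<'E'
from h import *
p=viewer.capture("side"); f=p["frame"]; s=bot.get_state()
k=8; u=proj(s["tcp_pos"],p); x0,y0=int(u[0])-40,int(u[1])-40
cv2.imwrite("pics/m.png",cv2.resize(f[y0:y0+70,x0:x0+80],None,fx=k,fy=k,interpolation=cv2.INTER_CUBIC))
p=viewer.capture("wrist");cv2.imwrite("pics/mw.png",p["frame"])
for t in ["strip","strip_edge"]:
        print(t,[(round(float(d["p"]),2),np.round(d["centre"],4).tolist(),np.round(proj(d["centre"],p)).tolist()) for d in spotter.landmark_of(p,t)])
go(.54,-.126,.12,2.3)
E
```

```text
clock: 15.55
tcp_pos: [0.4867, 0.1997, 0.0813]
orientation: [-180.0, -0.0, 1.0]
contact_force: [-0.3, 0.3, -1.9]
grip_width: 0.0085
strip [(0.86, [0.4883, 0.1964, 0.0863], [321.0, 256.0]), (0.57, [0.2616, 0.2361, -0.0006], [33.0, 152.0])]
strip_edge [(0.91, [0.2652, 0.3131, 0.0059], [-2.0, 41.0]), (0.61, [0.5365, 0.2005, 0.0869], [407.0, 251.0])]
t 15.75 tcp [0.4859 0.1995 0.08  ] rpy [1.7998e+02 9.0000e-02 1.0300e+00] F [ 0.8  0.5 -1.1] w 0.008
shift [ 48.1 326.4 -39.9] spin -0.022
```

View pics/m.png

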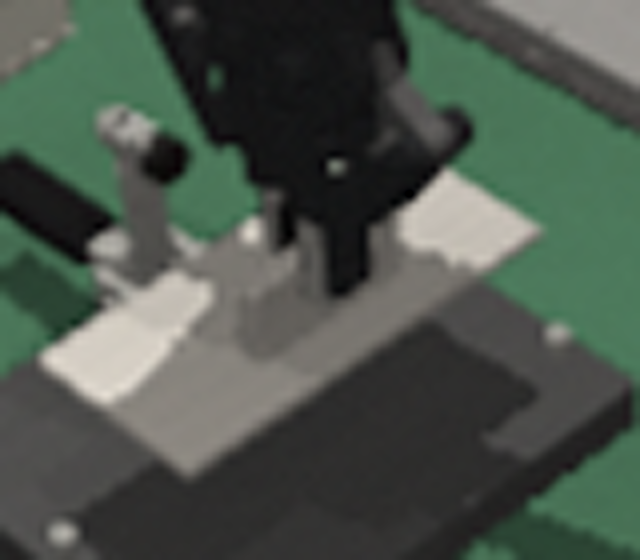

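View pics/mw.png

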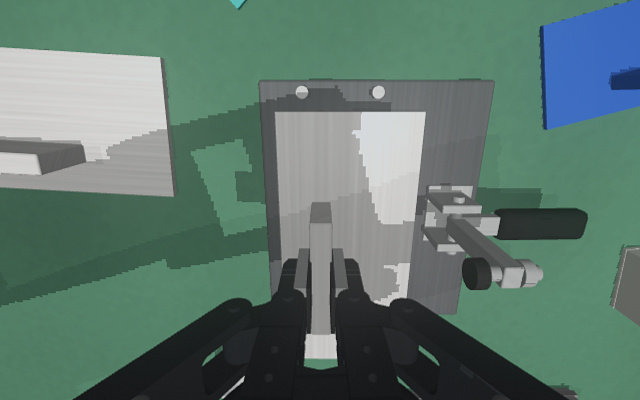

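The strip is lifted and held. The seam sits in the pads at (320,290) of the wrist view. I'll carry it to the front of the lap.

```bash
python3 -m creep '[{"dx":0,"dy":10,"dz":-20,"spin":0},{"dx":2,"dy":36,"dz":-40,"spin":0},{"dx":6,"dy":72,"dz":-40,"spin":0},{"dx":12,"dy":110,"dz":-40,"spin":-0.005},{"dx":18,"dy":150,"dz":-40,"spin":-0.01},{"dx":24,"dy":190,"dz":-40,"spin":-0.015},{"dx":30,"dy":230,"dz":-40,"spin":-0.02},{"dx":36,"dy":268,"dz":-40,"spin":-0.022},{"dx":40,"dy":300,"dz":-40,"spin":-0.022},{"dx":43,"dy":326,"dz":-40,"spin":-0.022}]'; python3 -m creep '[{"dx":0,"dy":0,"dz":15,"spin":0},{"dx":0,"dy":0,"dz":25,"spin":0},{"dx":0,"dy":0,"dz":25,"spin":0}]'; python3 - <<'E'
from h import *
for n in ["side","top","wrist"]:
    p=viewer.capture(n); f=p["frame"]
    if n!="wrist":
        c=proj([.58,-.12,.05],p); x0,y0=int(c[0])-65,int(c[1])-55
        f=cv2.resize(f[y0:y0+100,x0:x0+130],None,fx=6,fy=6,interpolation=cv2.INTER_CUBIC)
    cv2.imwrite(f"pics/n_{n}.png",f)
    for t in ["strip","strip_edge","deck","lap_edge","seal_top"]:
        print(n,t,[(round(float(d["p"]),2),np.round(d["centre"],4).tolist(),np.round(proj(d["centre"],p)).tolist()) for d in spotter.landmark_of(p,t) if d["centre"][1]<.05])
go(.551,-.1253,.05,2.3)
E
```

```text
clock: 16.75
tcp_pos: [0.5352, -0.1274, 0.1202]
orientation: [-180.0, 0.1, 2.2]
contact_force: [0.6, -0.4, -1.5]
grip_width: 0.0087
clock: 17.05
tcp_pos: [0.5331, -0.1241, 0.0926]
orientation: [-179.9, 0.3, 2.3]
contact_force: [-1.1, 1.1, -1.5]
grip_width: 0.0083
side strip [(0.94, [0.5347, -0.1239, 0.0946], [359.0, 169.0]), (0.71, [0.6216, -0.1241, 0.0029], [338.0, 182.0])]
side strip_edge [(0.87, [0.5842, -0.1225, 0.0969], [347.0, 162.0])]
side deck [(0.82, [0.6198, -0.1244, 0.0011], [339.0, 183.0]), (0.38, [0.6223, -0.1261, 0.0401], [338.0, 172.0])]
side lap_edge [(0.6, [0.6228, -0.1255, 0.0393], [338.0, 172.0])]
side seal_top [(0.63, [0.5873, -0.1243, 0.0281], [346.0, 180.0])]
top strip [(0.7, [0.5376, -0.1232, 0.1025], [377.0, 192.0])]
top strip_edge [(0.48, [0.586, -0.124, 0.0966], [376.0, 177.0])]
top deck [(0.59, [0.622, -0.1218, -0.0036], [372.0, 174.0])]
top lap_edge [(0.96, [0.6196, -0.1222, 0.038], [373.0, 172.0])]
top seal_top []
wrist strip [(0.69, [0.5375, -0.1275, 0.1004], [321.0, 253.0])]
wrist strip_edge [(0.88, [0.5872, -0.1209, 0.1035], [411.0, 248.0])]
wrist deck [(0.92, [0.6222, -0.1233, -0.0006], [418.0, 196.0])]
wrist lap_edge [(0.55, [0.621, -0.1237, 0.0412], [433.0, 214.0])]
wrist seal_top []
t 17.95 tcp [ 0.5354 -0.1256  0.0959] rpy [-180.     -0.      2.29] F [ 0.3 -0.  -1.3] w 0.0085
shift [15.6  0.4 45.9] spin -0.0
```

View pics/n_side.png

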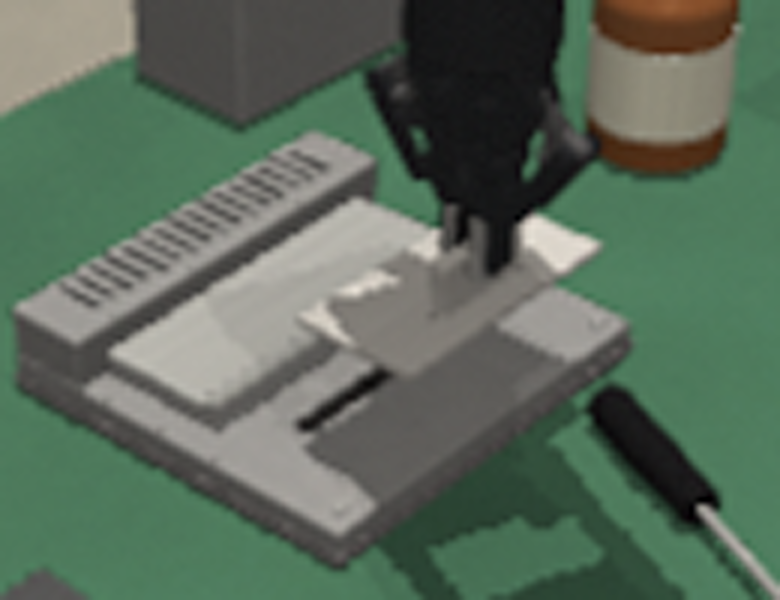

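View pics/n_top.png

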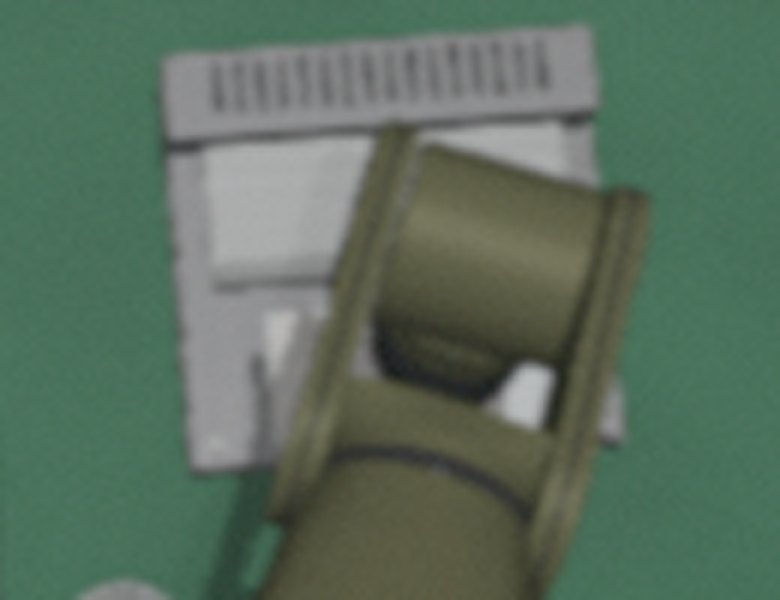

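View pics/n_wrist.png

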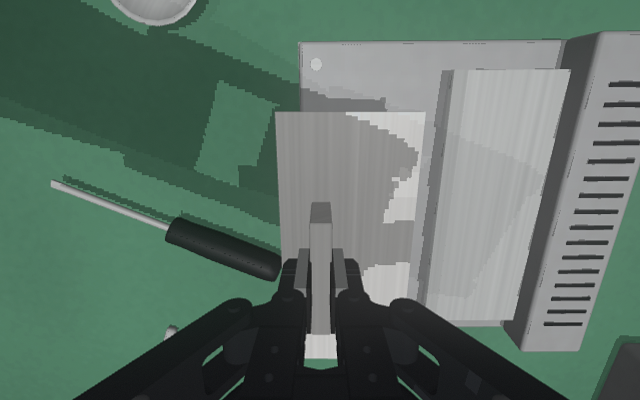

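```bash
python3 -m creep '[{"dx":14,"dy":0,"dz":10,"spin":0},{"dx":28,"dy":0,"dz":25,"spin":0},{"dx":28,"dy":0,"dz":40,"spin":0},{"dx":28,"dy":0,"dz":52,"spin":0},{"dx":28,"dy":0,"dz":60,"spin":0},{"dx":28,"dy":0,"dz":64,"spin":0},{"dx":28,"dy":0,"dz":66,"spin":0},{"dx":28,"dy":0,"dz":66,"spin":0}]'; python3 - <<'E'
from h import *
for n in ["side","wrist"]:
    p=viewer.capture(n); f=p["frame"]
    if n!="wrist":
        c=proj([.6,-.12,.03],p); x0,y0=int(c[0])-50,int(c[1])-40
        f=cv2.resize(f[y0:y0+75,x0:x0+100],None,fx=8,fy=8,interpolation=cv2.INTER_CUBIC)
    cv2.imwrite(f"pics/o_{n}.png",f)
    for t in ["strip","strip_edge"]:
        print(n,t,[(round(float(d["p"]),2),np.round(d["centre"],4).tolist(),np.round(proj(d["centre"],p)).tolist()) for d in spotter.landmark_of(p,t) if d["centre"][1]<.05])
go(.566,-.1257,.024,2.3)
E
```

```text
clock: 18.75
tcp_pos: [0.5634, -0.1245, 0.0301]
orientation: [180.0, -0.0, 2.3]
contact_force: [-0.8, 0.8, -2.0]
grip_width: 0.0084
side strip [(0.79, [0.562, -0.1253, 0.0325], [352.0, 182.0])]
side strip_edge [(0.56, [0.6126, -0.1207, 0.036], [340.0, 175.0]), (0.56, [0.5653, -0.1259, 0.0314], [352.0, 182.0])]
wrist strip [(0.82, [0.5666, -0.1302, 0.0325], [322.0, 256.0])]
wrist strip_edge [(0.85, [0.6183, -0.123, 0.0391], [416.0, 254.0])]
t 19.05 tcp [ 0.5637 -0.1246  0.0305] rpy [ 1.7998e+02 -5.0000e-02  2.2900e+00] F [-0.1  0.4 -0.9] w 0.0085
shift [2.2 1.2 6.5] spin -0.0
```

View pics/o_side.png

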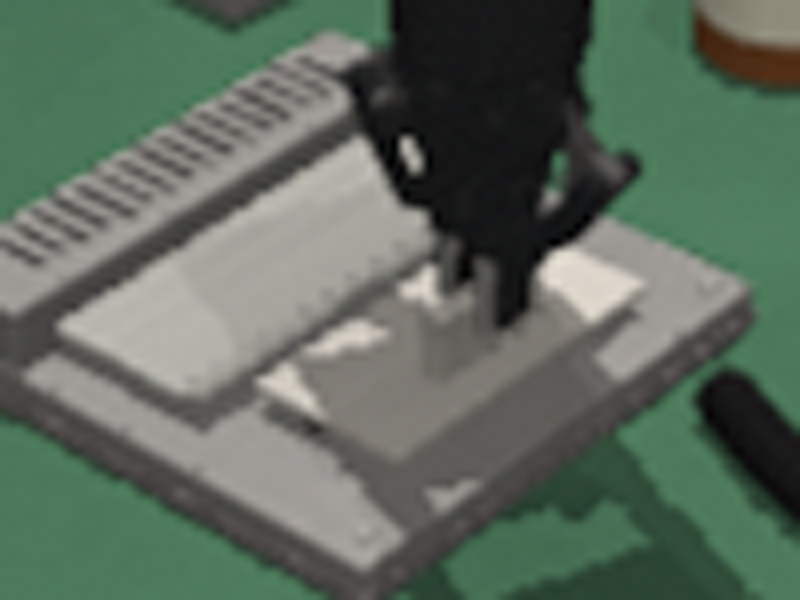

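View pics/o_wrist.png

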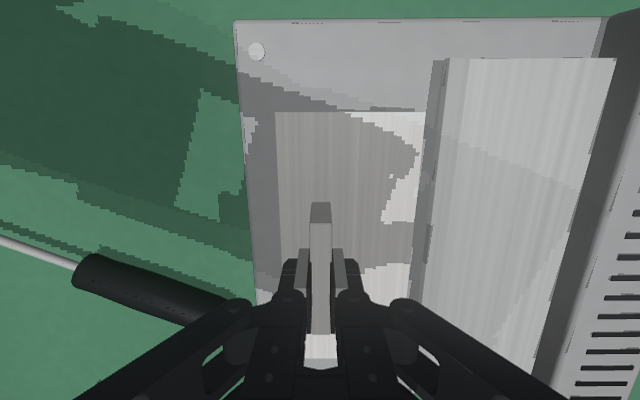

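The front edge lies parallel, just short of the lap's near edge (wrist (425,150)). I'll lower until it touches the seal.

```bash
python3 -m creep '[{"dx":0,"dy":0.5,"dz":3,"spin":0},{"dx":0,"dy":0.5,"dz":5,"spin":0},{"dx":0,"dy":0.5,"dz":5,"spin":0}]';python3 -m creep '[{"dx":0,"dy":0,"dz":1,"spin":0},{"dx":0,"dy":0,"dz":1,"spin":0}]';python3 -m creep '[{"dx":0,"dy":0,"dz":1,"spin":0},{"dx":0,"dy":0,"dz":1,"spin":0}]'
```

```text
clock: 19.35
tcp_pos: [0.563, -0.1248, 0.0243]
orientation: [-180.0, 0.1, 2.3]
contact_force: [0.3, 0.2, -1.1]
grip_width: 0.0084
clock: 19.55
tcp_pos: [0.5633, -0.1249, 0.0237]
orientation: [-180.0, 0.0, 2.3]
contact_force: [-0.4, 0.1, -2.1]
grip_width: 0.0082
clock: 19.75
tcp_pos: [0.5634, -0.1249, 0.0228]
orientation: [-180.0, 0.0, 2.3]
contact_force: [-0.6, -0.5, -1.8]
grip_width: 0.0082
```

```bash
python3 -m creep '[{"dx":4,"dy":0,"dz":0,"spin":0},{"dx":8,"dy":0,"dz":0,"spin":0},{"dx":12,"dy":0,"dz":0,"spin":0},{"dx":15,"dy":0,"dz":0,"spin":0},{"dx":15,"dy":0,"dz":0,"spin":0}]'; python3 - <<'E'
from h import *
for n in ["side","wrist"]:
    p=viewer.capture(n); f=p["frame"]
    if n!="wrist":
        c=proj([.6,-.12,.03],p); x0,y0=int(c[0])-50,int(c[1])-40
        f=cv2.resize(f[y0:y0+75,x0:x0+100],None,fx=8,fy=8,interpolation=cv2.INTER_CUBIC)
    cv2.imwrite(f"pics/q_{n}.png",f)
E
```

```text
clock: 20.25
tcp_pos: [0.579, -0.1244, 0.0231]
orientation: [180.0, -0.0, 2.3]
contact_force: [0.2, -0.6, -1.5]
grip_width: 0.0082
```

View pics/q_side.png

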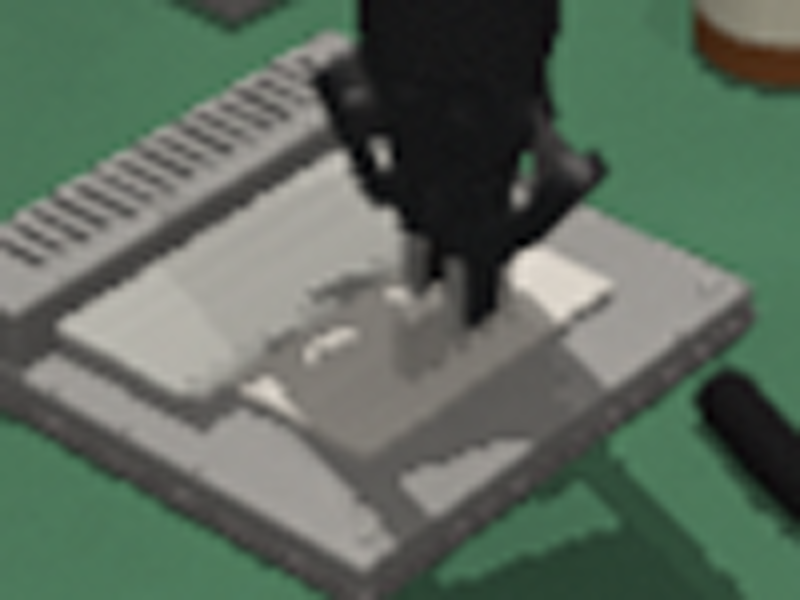

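View pics/q_wrist.png

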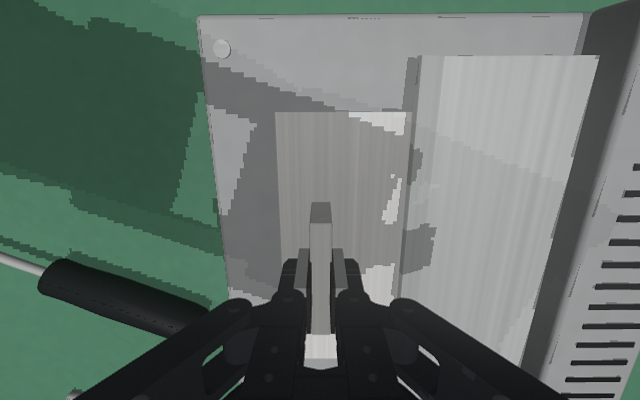

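```bash
python3 -m creep '[{"dx":4,"dy":0,"dz":0,"spin":0},{"dx":8,"dy":0,"dz":0,"spin":0},{"dx":12,"dy":0,"dz":0,"spin":0},{"dx":13,"dy":0,"dz":0,"spin":0},{"dx":13,"dy":0,"dz":0,"spin":0}]'; python3 -m creep '[{"dx":0,"dy":0,"dz":1,"spin":0},{"dx":0,"dy":0,"dz":2,"spin":0},{"dx":0,"dy":0,"dz":2,"spin":0}]'; python3 - <<'E'
from h import *
for n in ["side","wrist"]:
    p=viewer.capture(n); f=p["frame"]
    if n!="wrist":
        c=proj([.6,-.12,.03],p); x0,y0=int(c[0])-50,int(c[1])-40
        f=cv2.resize(f[y0:y0+75,x0:x0+100],None,fx=8,fy=8,interpolation=cv2.INTER_CUBIC)
    else:
        f=f.copy()
        Rz=Ro.from_euler('z',2.3,degrees=True)
        o=np.array([.621,-.1235,0])
        for q in [(-.03-.022,.075,.028),(-.1,.12,.024),(.0,.1,.041),(-.025,.0,.034+.024)]:
            u=proj(o+Rz.apply(q),p); cv2.circle(f,(int(u[0]),int(u[1])),3,(0,0,255),-1)
    cv2.imwrite(f"pics/r_{n}.png",f)
go(.591,-.1247,.018,2.3)
E
```

```text
clock: 20.85
tcp_pos: [0.5917, -0.1238, 0.023]
orientation: [180.0, -0.0, 2.3]
contact_force: [0.3, -0.5, -1.2]
grip_width: 0.0082
clock: 21.15
tcp_pos: [0.5916, -0.1238, 0.0216]
orientation: [180.0, -0.0, 2.3]
contact_force: [-2.3, 0.2, 4.7]
grip_width: 0.0084
t 21.25 tcp [ 0.5916 -0.1239  0.0215] rpy [ 1.7999e+02 -3.0000e-02  2.2900e+00] F [-2.1  0.5  4.3] w 0.0086
shift [-0.7  0.8  3.5] spin -0.0
```

View pics/r_side.png

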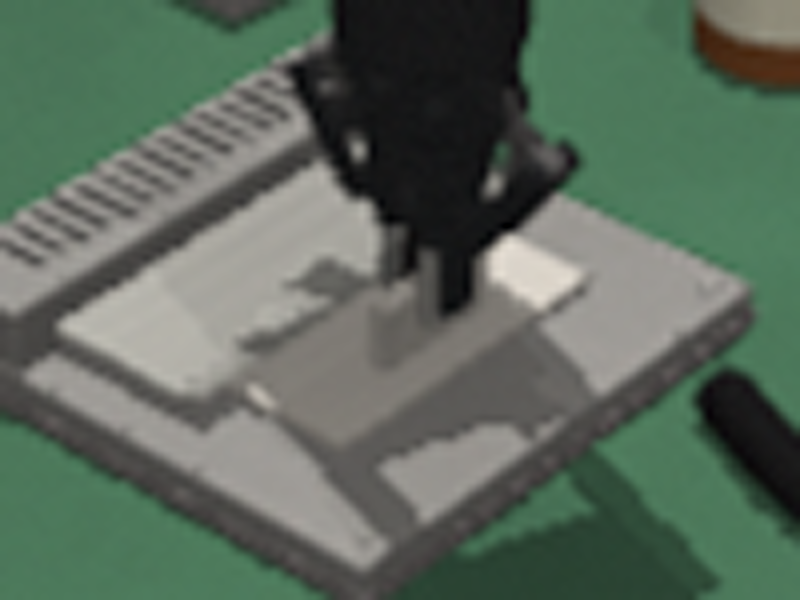

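View pics/r_wrist.png

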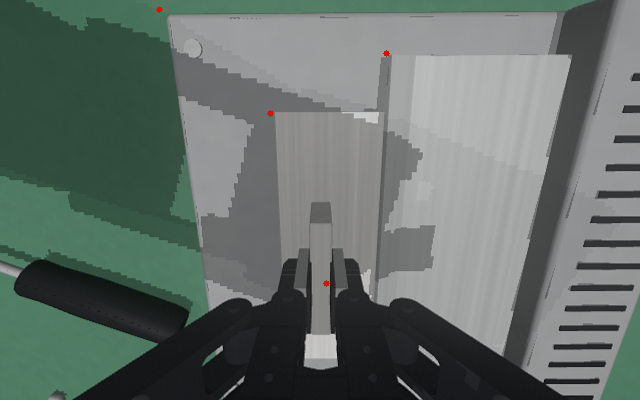

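Seal contact is at the expected height, and the tuck looks right with the lap down. I'll check the tuck by the ray measurement, then press.

```bash
python3 - <<'E'
from h import *
p=viewer.capture("wrist")
a=ray((276,130),p,.03); Rz=Ro.from_euler('z',-2.3,degrees=True)
for z in (.039,.042):
    b=ray((382,130),p,z); print("visible depth",Rz.apply(b-a), "tuck",.072-Rz.apply(b-a)[0])
# lateral: lap left end vs strip left edge
print(Rz.apply(ray((388,55),p,.040)-ray((300,112),p,.03))[1], "expect .025")
E
python3 -m creep '[{"dx":0,"dy":0.5,"dz":1,"spin":0},{"dx":0,"dy":0.5,"dz":2,"spin":0},{"dx":0,"dy":0.5,"dz":3,"spin":0},{"dx":0,"dy":0.5,"dz":3,"spin":0}]'; python3 -m creep '[{"dx":0,"dy":0,"dz":1,"spin":0},{"dx":0,"dy":0,"dz":1,"spin":0},{"dx":0,"dy":0,"dz":1,"spin":0}]'
```

```text
visible depth [0.04963933 0.00094098 0.009     ] tuck 0.02236066533672089
visible depth [0.04906104 0.00125974 0.012     ] tuck 0.02293895626918943
0.023656754386996322 expect .025
clock: 21.7
tcp_pos: [0.5917, -0.1238, 0.0194]
orientation: [-179.9, 0.0, 2.3]
contact_force: [-4.5, 4.6, 11.9]
grip_width: 0.0082
clock: 22.0
tcp_pos: [0.5917, -0.1238, 0.0194]
orientation: [-179.9, 0.0, 2.3]
contact_force: [-7.8, 4.4, 16.5]
grip_width: 0.0078
```

```bash
python3 -m creep '[{"dx":0,"dy":0,"dz":0,"spin":0},{"dx":0,"dy":0,"dz":0,"spin":0}]'; python3 - <<'E'
from h import *
s=bot.get_state();print(np.round(s["ft_torque"],2),np.round(s["contact_force"],1))
for n in ["side","wrist"]:
    p=viewer.capture(n); f=p["frame"]
    for t in ["strip","strip_edge","lap_edge","clamp_grip"]:
        print(n,t,[(round(float(d["p"]),2),np.round(d["centre"],4).tolist()) for d in spotter.landmark_of(p,t) if d["centre"][1]<.05 or t=="clamp_grip"])
    if n!="wrist":
        c=proj([.6,-.12,.03],p); x0,y0=int(c[0])-50,int(c[1])-40
        f=cv2.resize(f[y0:y0+75,x0:x0+100],None,fx=8,fy=8,interpolation=cv2.INTER_CUBIC)
    cv2.imwrite(f"pics/s_{n}.png",f)
E
```

```text
clock: 22.2
tcp_pos: [0.5917, -0.1238, 0.0194]
orientation: [-179.9, 0.0, 2.3]
contact_force: [-8.1, 3.8, 16.3]
grip_width: 0.0083
[ 0.71  1.4  -0.05] [-8.1  3.8 16.3]
side strip [(0.67, [0.5901, -0.1229, 0.022])]
side strip_edge [(0.72, [0.6431, -0.1214, 0.0257])]
side lap_edge []
side clamp_grip [(0.85, [0.6441, 0.1992, 0.0424]), (0.7, [0.7842, 0.1348, -0.0007])]
wrist strip [(0.74, [0.5916, -0.1259, 0.0239])]
wrist strip_edge []
wrist lap_edge [(0.97, [0.6185, -0.1216, 0.0436])]
wrist clamp_grip []
```

View pics/s_side.png

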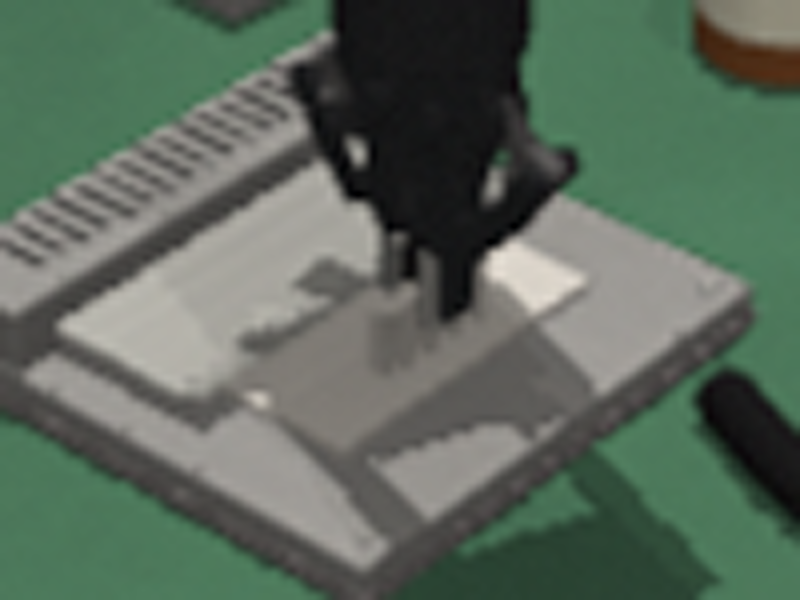

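View pics/s_wrist.png

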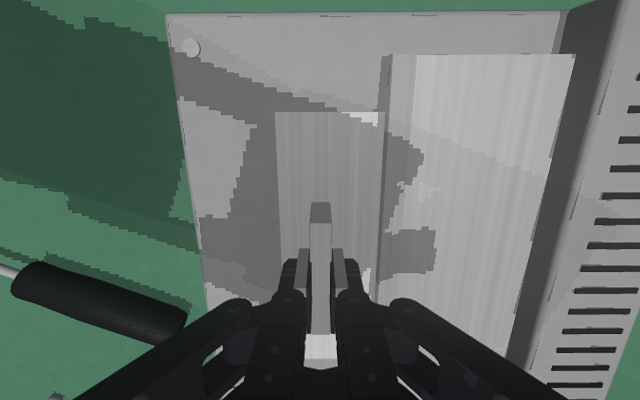

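```bash
python3 -m creep '[{"dx":-0.5,"dy":0,"dz":0.5,"spin":0},{"dx":-1,"dy":0,"dz":1,"spin":0},{"dx":-1,"dy":0,"dz":1,"spin":0},{"dx":-1,"dy":0,"dz":1,"spin":0},{"dx":-1,"dy":0,"dz":1,"spin":0}]'; python3 -m creep '[{"dx":0,"dy":0,"dz":0,"spin":0},{"dx":0,"dy":0,"dz":0,"spin":0},{"dx":0,"dy":0,"dz":0,"spin":0},{"dx":0,"dy":0,"dz":0,"spin":0},{"dx":0,"dy":0,"dz":0,"spin":0}]'; python3 - <<'E'
from h import *
p=viewer.capture("wrist"); Rz=Ro.from_euler('z',-2.3,degrees=True)
cv2.imwrite("pics/t_wrist.png",p["frame"])
p=viewer.capture("top"); c=proj([.6,0.03,.03],p); x0,y0=int(c[0])-110,int(c[1])-80
cv2.imwrite("pics/t_top.png",cv2.resize(p["frame"][y0:y0+150,x0:x0+200],None,fx=4,fy=4,interpolation=cv2.INTER_CUBIC))
E
```

```text
clock: 23.2
tcp_pos: [0.5917, -0.1238, 0.0194]
orientation: [-180.0, -0.1, 2.3]
contact_force: [-7.4, 5.0, 18.7]
grip_width: 0.0083
clock: 23.7
tcp_pos: [0.5917, -0.1239, 0.0194]
orientation: [-180.0, -0.1, 2.3]
contact_force: [-6.9, 4.9, 19.7]
grip_width: 0.0084
```

View pics/t_wrist.png

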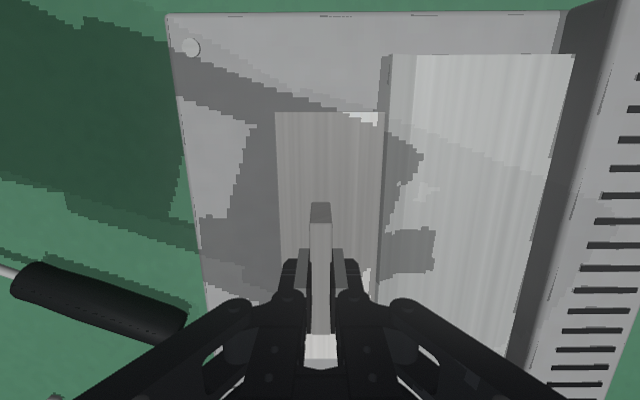

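View pics/t_top.png

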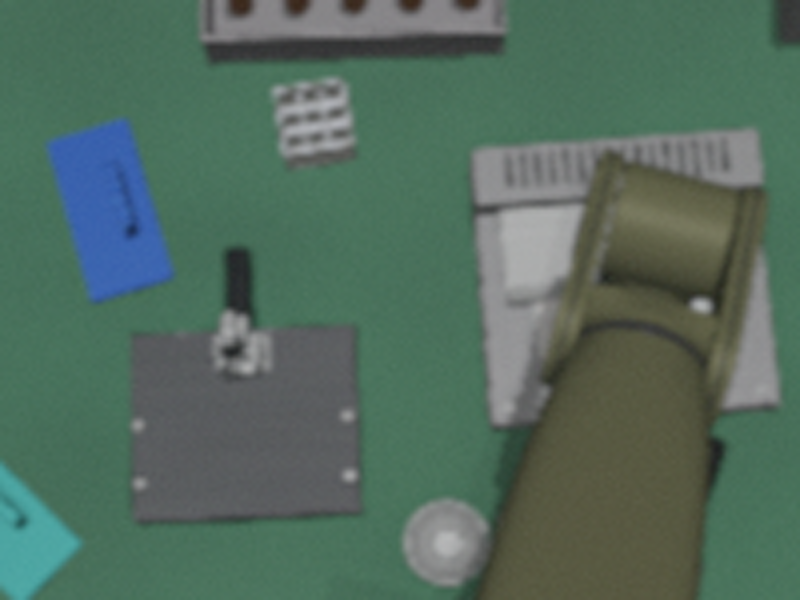

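TCP height stays at 0.0194 as the load rises, so the strip is bottomed on the deck. The clamp is still open in the top view (handle at (237,280)), and I see no disturbed things.

```bash
python3 -c "
from bench import bot
print(bot.hand_in()); s=bot.get_state(); print(s['clock'],s['contact_force'],s['tcp_pos'],s['grip_width'])"
```

```text
the job is handed in; nothing more can be done
None
the job is handed in; nothing more can be done
```

The job is handed in, with the strip still gripped and pressed flat on the deck. No verdict is reported, so success is only as good as the checks below.

I swung the clamp open, took the aluminium strip off the jig by its seam, slid its front edge under the lap and pressed it onto the seal. The whole run took about 24 s.

**What went wrong on the way:** the first grasp slipped off the seam's top because the fingertips end about 10 mm above the nominal tool point. It shifted the strip by about 3 mm by the network's reading, and the strip stayed on the jig. I re-gripped deeper, after the clamp was already open.

**Last checks before handing in:**
- **Tuck:** about 22 mm under the lap by the wrist camera, and about 20 mm by tool position. Lateral offset is about 1–2 mm and the tool is at the deck's measured 2.3° yaw. A separate network reading put the tuck at about 22 mm.
- **Flatness:** the upward force is 19.7 N, more than the seal's 10 N, and the tool height did not change as I pressed harder. I take that to mean the strip is bottomed on the deck. I could not measure the seal's travel or the strip's tilt directly.
- **Side force:** about 7 N in x and 5 N in y remained, and a small correction did not remove it.
- **Lap and clamp:** the lap looked down in the last pictures, and the clamp still looked open in the top view.
- **Bystanders:** those visible in the last pictures had not visibly moved. I did not check all seven by measurement, and the arm hid part of the bench from the top camera.

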